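# Load the drilling pallet with lopsided link castings and start it

## Robot

A 7-joint arm with a two-finger parallel gripper is mounted at the origin on the work surface. World frame = base frame: x ahead of the robot, y to its left, z up, the work surface at z = 0. Lengths are in m, angles in rad, forces in N, time in s.
With the tool pointing down it reaches from about 0.425 to 0.875 m from the base axis. Payload 4.7 kg.
Tool frame: the origin (TCP) lies at the very end of the fingers, on their centre line; the grasp point (between the pads) lies behind it (ctrl.tcp_to_grasp is the z of the grasp point in the tool frame, in m); z points along the fingers, y is the line along which they close (so a half turn about z gives the same grasp; the last joint's range is limited). The gripper opens to 87 mm and grips with 3 to 60 N. Pads are 19 mm wide; open, the fingers measure 117 mm over their backs; the gripper's body (75 mm by 190 mm) begins 51 mm behind the grasp point.
Start: joints at [1.195, 0.321, -0.07, 1.45, 0.023, 1.371, -0.057], TCP at [0.247, -0.601, 0.223] pointing down, gripper open.
Joint ranges: [-2.86, 2.86], [-0.3, 2.09], [-1.38, 1.24], [0.06, 2.45], [-1.56, 4.7], [0.09, 2.05], [-2.69, 2.69]. Speed limits (rad/s): [2.57, 2.57, 3.14, 3.14, 3.14, 3.14, 3.14].

## Interface

Orientations are given as a rotation vector (axis times angle).
In Python, from bench import ctrl gives the robot as it stands.
- The arm moves only by the tool step_arm, never from a script. Its argument "targets" is a list of rows, each a list of 7 numbers: the shift along the world's x, y, z in cm, then the turn, a rotation vector about the world's x, y, z in degrees, then the opening, from 0 (shut) to 1 (fully open). A call has exactly 5 rows; each row shifts and turns the commanded pose from where the row before left it; what a row does not reach is not made up. A row lasts 1/12 s, in which the tool goes at most 41.7 mm and 7.16 degrees, less where a joint would pass 70% of its speed; a pose out of reach is approached as far as the arm can. A call with a gripper value outside its range is refused whole. The fingers move at their own pace and stop on an object; "force" is the grip in N (left out, the last holds). Time passes only in rows, so rows that do not move let the fingers close, or fill a call up. It gives the time, the measured TCP pose, the force, the opening and the grip force at its end, in the units of the state.
- ctrl.get_state(): the state, without advancing time (a new reading comes with each control period).
- ctrl.get_image(name): name is "scene" or "top" or "wrist"; returns (picture, depth): 420x560x3 uint8, red, green, blue; 420x560 float32, m along the optical axis (not along the pixel's ray), 0 where there is no reading.
- ctrl.camera_params(name): a dict with "intrinsics" (3x3 intrinsics, pixels), "distortion" ([k1, k2, p1, p2, k3] as OpenCV has them; the pictures are not rectified), "rvec" (rotation vector, rad) and "tvec" (3), from world to camera coordinates, as OpenCV has them; the wrist camera has in their place "hand_eye" (4x4, takes a point from camera to tool coordinates, whose origin is the TCP and whose axes are the flange's). Camera axes: x right, y down, z forward; pixel columns grow to the right and rows downward; lengths in m; the calibration is good to about 2 mm. A picture is of the moment at which its call begins: read the wrist's pose just before it. camera_params takes no time and is no camera call.
- ctrl.close_job(): hands the job in; it is judged then, once.
The state is a dict: "time": time; "joint_positions": joint angles; "qd": joint speeds; "joint_torque": joint torques, N m; "position": TCP position; "tool_rot": TCP orientation; "ft_force": force on the tool from outside, world axes, zero at the start; "torque": the same for the moment, N m; "grip_width": opening from 0.0 (shut) to 1.0 (fully open); "grip_force": force on a finger pad.
Only numpy, scipy, OpenCV 4.12 (cv2) and the standard library are available. Lean on these libraries where they do the work, as an engineer would, in place of code of your own. Each camera call takes 0.05 s, during which the arm holds its last target. There are 200 camera calls.

## Task

Make the drilling pallet ready: put every setting block that was left on it back flat in the tray pocket labelled for it, and lay both link castings down gently in their own rests, boss on the wide pad inside the V and eye on the narrow pad. The castings are oily and lopsided, so trial-lift each just off the bench, shift your grip to its balance point, and only carry it when it hangs level. When all is in place, pull the spring start knob fully out, let it go back to rest, and leave the other things on the bench alone.

Things in the scene. Friction and masses are not known exactly. Their poses are not given: they have to be found in the camera images.
- long_link: long link casting, 193 mm overall: dark oily iron boss and smaller eye, flat undersides, joined by a round bellied bar 22 mm thick (19 near its ends), axis 24 mm above the undersides. 0.45 to 1 kg. Origin midway between boss and eye centres (150 mm apart) on the underside plane; x to the boss, z up. Bar free to grip from x = -44 to +35 mm; the balance point lies there, differs each time
- short_link: short link casting, 171 mm overall: dark oily iron boss and smaller eye, flat undersides, joined by a round bellied bar 22 mm thick (19 near its ends), axis 24 mm above the undersides. 0.45 to 1 kg. Origin midway between boss and eye centres (130 mm apart) on the underside plane; x to the boss, z up. Bar free to grip from x = -33 to +28 mm; the balance point lies there, differs each time
- long_boss (a point): centre of the underside of the long link's boss, a round hub 52 mm across, 50 tall. On both links boss and eye are cored to differing, unseen depths: the balance point may lie on either side of the middle. The oily bar has friction of only about 0.17: grip it with 40 N or more; held more than 10 to 20 mm from the balance point it pivots in the fingers and the heavy end droops
- long_eye (a point): centre of the underside of the long link's eye, 34 mm across, 44 tall
- short_boss (a point): centre of the underside of the short link's boss, 46 mm across, 50 tall
- short_eye (a point): centre of the underside of the short link's eye, 36 mm across, 44 tall
- pallet: fixed steel pallet plate 330 (x) x 270 (y) x 25 mm with T-slots; origin under its centre, z up. Its +x part carries two lanes of rests along y: for the long link at x = +15 mm, for the short link at x = +115 mm. In each, a wide round pad (36 mm) at the +y end takes the boss, a narrow one (24 mm) at the -y end the eye; pad tops 22 mm above the plate
- rest_long_boss (a point): centre of the top of the pad for the long link's boss (axes as the pallet's). In both lanes two upright plates, 50 mm above the pallet plate and V-shaped in plan, stand 5 mm clear of the seated boss on its +y side
- rest_long_eye (a point): centre of the top of the pad for the long link's eye, 150 mm to -y of it. In both lanes two pins, 46 mm above the pallet plate, stand 7 mm clear either side of the seated eye
- rest_short_boss (a point): centre of the top of the pad for the short link's boss
- rest_short_eye (a point): centre of the top of the pad for the short link's eye, 130 mm to -y of it
- bar_block: setting block: bright steel parallel bar 110 (its x) x 30 (y) x 36 mm tall, 0.35 kg; origin at the centre of its underside; starts on the front part of the pallet; may be absent
- vee_block: setting block: bright steel V-block 50 (x) x 44 (y) x 40 mm tall, V groove along x in its top (the flanks at +-y are plain walls 8 mm thick above z = 20 mm, solid below), 0.35 kg; origin at the centre of its underside; starts on the front part of the pallet; may be absent
- disc_block: setting block: bright steel setting disc, 54 mm across, 40 mm tall, 0.4 kg; origin at the centre of its underside; starts on the front part of the pallet; may be absent
- slot_bar (a point): centre of the floor of the bar block's pocket: 124 (x) x 44 (y) mm, 10 mm deep, floor 10 mm above the bench, in a wooden tray 136 x 84 mm with a picture label of a long bar on its front (-x) edge; the three trays lie side by side in any order
- slot_vee (a point): centre of the floor of the V-block's pocket: 64 (x) x 58 (y) mm, 10 mm deep, floor 10 mm above the bench, groove along x (or turned by 90 degrees, which also fits); label with a V-block outline
- slot_disc (a point): centre of the floor of the disc's pocket: 68 x 68 mm, 10 mm deep, floor 10 mm above the bench; label with a round spot
- start_knob (a joint): travel of the spring start knob along its axis, m: 0 at rest, 0.012 fully out; the spring pulls it back with about 6 N at rest and 14 N fully out
- knob_head (a point): centre of the start knob's black mushroom head, 38 mm across and 16 mm thick, 28 mm above the grey enclosure's face (so 20 mm of clear stem room below the head); z points outward along the pull, leaning 20 degrees from vertical towards the enclosure's front
- hammer: hammer lying at the left, 26 mm thick, 260 mm; not part of the job
- g_clamp: G-clamp lying on the bench, 100 mm; not part of the job
- oil_can: red oil can, 72 mm across, 155 mm tall with its spout; not part of the job
- chuck_key: chuck key, 105 mm, lying behind the pallet; not part of the job
- drill_chuck: drill chuck standing on the bench, 60 mm across, 115 mm tall; not part of the job
There are look-alikes about, which are no part of the job. What is shaped like the disc_block but black, brown or red is not meant.

How it is judged:
By the outcome, as a careful person would: the job done as asked, in the order asked, and still so for the second after the job is handed in, with the robot touching nothing.
Of bar_block, vee_block, disc_block only 2 to 3 are there at a start; the rules pass over those that are not, and their reading is None.
At some moment in a run one of bar_block, vee_block, disc_block may be knocked a few centimetres aside while the robot is not near it.
It also fails if it takes over 210 s, if anything falls off the work surface, if the arm or the gripper's body presses on something with over 40 N, if the wrist force passes 120 N, or if a joint passes its speed limit or range.

## Working session

There is one attempt and no reset: what is moved stays moved. The work goes in short steps, Python scripts to look and compute and a tool call to move; the robot and the scene stay as the last step left them, time stands still between calls to the robot, and variables do not carry over. Pictures are saved under pics/ and viewed, at most 14 in all, crops included, and the job is handed in when it is done.

Besides the shell and the picture viewer there is one more tool, called after ">>>" by a JSON object that holds its "fn" and its "kwargs", one argument or row to a line. step_arm: Moves the arm, as the interface text tells. Its arguments: {"type":"object","properties":{"targets":{"type":"array"},"force":{"type":"number"}},"required":["targets"]}

```bash
ls; mkdir -p pics
cat > h.py <<'E'
import numpy as np,cv2
from bench import ctrl
from scipy.spatial.transform import Rotation as R
def grab(n,name):
    s=ctrl.get_state(); im,d=ctrl.get_image(n)
    cv2.imwrite(f'pics/{name}.png',im[:,:,::-1]); np.savez(f'pics/{name}.npz',im=im,d=d,p=s['position'],r=s['tool_rot']); return im,d,s
def cam(n,p=None,r=None):
    c=ctrl.camera_params(n);K=np.array(c['intrinsics'],float);D=np.array(c['distortion'],float)
    if n=='wrist':
        T=np.eye(4);T[:3,:3]=R.from_rotvec(r).as_matrix();T[:3,3]=p
        return K,D,T@np.array(c['hand_eye'])
    T=np.eye(4);T[:3,:3]=R.from_rotvec(np.ravel(c['rvec'])).as_matrix();T[:3,3]=np.ravel(c['tvec'])
    return K,D,np.linalg.inv(T)
def rays(n,px,p=None,r=None):
    K,D,T=cam(n,p,r);u=cv2.undistortPoints(np.array(px,float).reshape(-1,1,2),K,D).reshape(-1,2)
    return T,np.c_[u,np.ones(len(u))]
def onplane(n,px,z,p=None,r=None):
    T,u=rays(n,px,p,r);d=u@T[:3,:3].T;o=T[:3,3];return o+d*((z-o[2])/d[:,2])[:,None]
def cloud(n,dep,p=None,r=None):
    h,w=dep.shape;g=np.stack(np.meshgrid(np.arange(w),np.arange(h)),-1).reshape(-1,2)
    T,u=rays(n,g,p,r);X=(u*dep.reshape(-1,1))@T[:3,:3].T+T[:3,3];return X.reshape(h,w,3)
E
python3 - <<'E'
from h import *
for n in('top','scene'): grab(n,n+'0')
s=ctrl.get_state();print(s,ctrl.tcp_to_grasp)
for n in('top','scene','wrist'):
    c=ctrl.camera_params(n);print(c)
for n in('top','scene'):print(cam(n)[2].round(3))
E
```

```text
pics
{'time': 0.1, 'joint_positions': array([ 1.19511084,  0.32172971, -0.07012944,  1.45154701,  0.02264409,
        1.37076772, -0.05691904]), 'qd': array([ 0.00025602, -0.00167112, -0.00079349, -0.00354699, -0.00135749,
        0.00087795, -0.0004479 ]), 'joint_torque': array([-4.34100375e-04, -4.92572844e+01, -4.05898690e-01, -3.13402355e+01,
       -6.41915831e-02,  3.94520047e-02,  4.53728796e-05]), 'position': array([ 0.24677767, -0.60081266,  0.22158668]), 'tool_rot': array([-3.08052443e+00, -6.08186381e-01,  6.90323021e-04]), 'ft_force': array([0.03902393, 0.05525303, 0.12108143]), 'torque': array([-0.0046219 ,  0.02031821, -0.03074142]), 'grip_force': 0.0, 'grip_width': 1.0008229114272853} -0.0187
{'intrinsics': array([[454.33417078,   0.        , 279.05295863],
       [  0.        , 454.33417078, 207.56366456],
       [  0.        ,   0.        ,   1.        ]]), 'distortion': array([-0.10176535,  0.        ,  0.        ,  0.        ,  0.        ]), 'rvec': array([ 2.13596345, -2.14529393,  0.1650777 ]), 'tvec': array([0.05613087, 0.54234901, 1.19828763])}
{'intrinsics': a
[... 569 characters left out ...]
     , 0.        , 0.        ]), 'hand_eye': array([[-7.59868031e-04, -9.55088175e-01, -2.96320775e-01,
         8.29423961e-02],
       [ 9.99998933e-01, -3.56086684e-04, -1.41661698e-03,
        -4.81810728e-05],
       [ 1.24747824e-03, -2.96321535e-01,  9.55087426e-01,
        -1.61111919e-01],
       [ 0.00000000e+00,  0.00000000e+00,  0.00000000e+00,
         1.00000000e+00]])}
[[-4.000e-03 -9.880e-01  1.540e-01  3.520e-01]
 [-1.000e+00  4.000e-03  0.000e+00  5.300e-02]
 [-1.000e-03 -1.540e-01 -9.880e-01  1.268e+00]
 [ 0.000e+00  0.000e+00  0.000e+00  1.000e+00]]
[[-0.187  0.756 -0.627  1.414]
 [ 0.982  0.148 -0.115  0.203]
 [ 0.005 -0.638 -0.77   1.159]
 [ 0.     0.     0.     1.   ]]
```

View pics/top0.png

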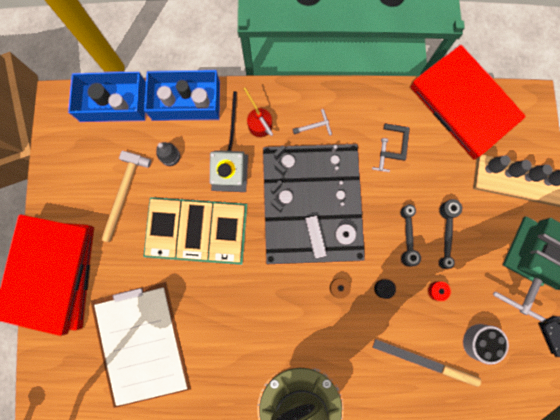

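View pics/scene0.png

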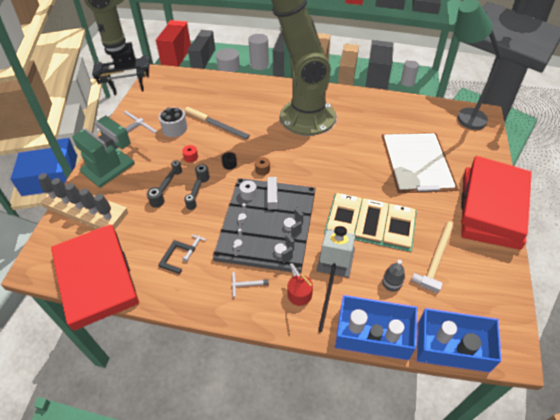

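Run:
```python
from h import *
im=cv2.imread('pics/top0.png')
a=cv2.resize(im[185:270,140:375],None,fx=3.4,fy=3.4,interpolation=cv2.INTER_CUBIC)
b=cv2.resize(im[130:275,205:475],None,fx=2.1,fy=2.1,interpolation=cv2.INTER_CUBIC)
b=cv2.copyMakeBorder(b,0,0,0,max(0,a.shape[1]-b.shape[1]),0);a=cv2.copyMakeBorder(a,0,0,0,b.shape[1]-a.shape[1],0)
c=np.vstack([a,b]);print(a.shape,c.shape);cv2.imwrite('pics/c0.png',c)
z=np.load('pics/top0.npz');X=cloud('top',z['d']);
for n,p in dict(bar=(316,237),disc=(345,230),plate=(300,215),table=(340,310),trayt=(179,230),pocket=(163,225),boss1=(412,258),eye1=(408,210),boss2=(452,208),eye2=(447,263),knob=(226,170),padLb=(286,197),padLe=(341,196),padSb=(288,160),padSe=(335,159)).items():
    print(n,X[p[1],p[0]].round(3))
```

```text
(289, 799, 3) (593, 799, 3)
bar [ 0.46  -0.044  0.062]
disc [ 0.478 -0.122  0.063]
plate [ 0.524 -0.004  0.028]
table [ 0.264 -0.112  0.002]
trayt [0.484 0.331 0.022]
pocket [0.499 0.379 0.011]
boss1 [ 0.402 -0.302  0.057]
eye1 [ 0.534 -0.299  0.047]
boss2 [ 0.537 -0.42   0.055]
eye2 [ 0.388 -0.401  0.046]
knob [0.628 0.19  0.126]
padLb [0.57  0.035 0.05 ]
padLe [ 0.573 -0.116  0.045]
padSb [0.675 0.028 0.048]
padSe [ 0.677 -0.102  0.049]
```

View pics/c0.png

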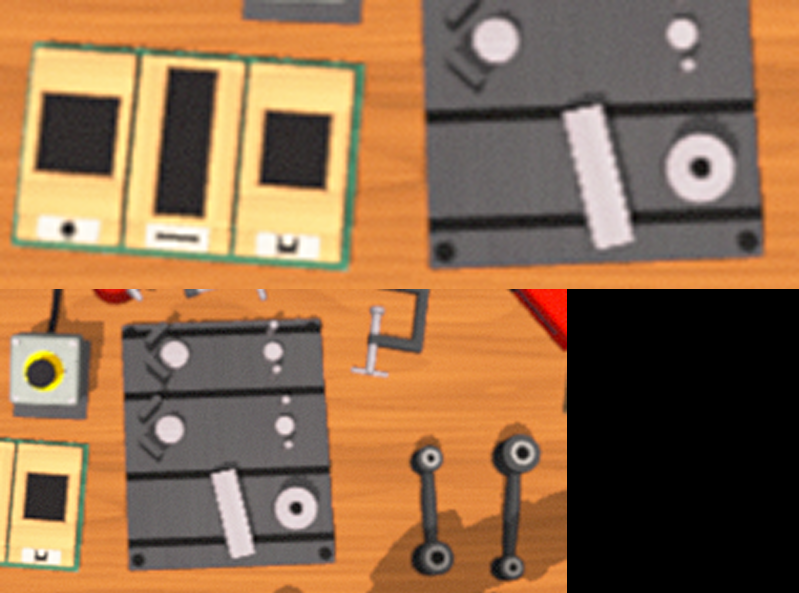

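```bash
cat >> h.py <<'E'
def yaw(s):
    m=R.from_rotvec(s['tool_rot']).as_matrix();return np.degrees(np.arctan2(m[1,0],m[0,0])),np.degrees(np.arccos(-m[2,2]))
def blobs(mask,amin=15):
    c,_=cv2.findContours(mask.astype(np.uint8),cv2.RETR_EXTERNAL,cv2.CHAIN_APPROX_NONE)
    return [x for x in c if cv2.contourArea(x)>amin]
def go(x,y,z,yw,c=None):
    # print shift (cm) and yaw turn (deg) from the measured pose
    s=ctrl.get_state();y0,t=yaw(s);print('from',(s['position']*100).round(2),'yaw',y0.round(2),'tilt',t.round(2),'| shift',((np.array([x,y,z])-s['position'])*100).round(2),'turn',round((yw-y0+180)%360-180,2))
E
python3 - <<'E'
from h import *
z=np.load('pics/top0.npz');im=z['im'].astype(int);X=cloud('top',z['d'])
hsv=cv2.cvtColor(z['im'],cv2.COLOR_RGB2HSV)
H,S,V=[hsv[...,i].astype(int) for i in range(3)]
def show(tag,mask,zp,roi,amin=15):
    m=np.zeros_like(mask);x0,y0,x1,y1=roi;m[y0:y1,x0:x1]=mask[y0:y1,x0:x1]
    for c in blobs(m,amin):
        mo=cv2.moments(c);p=(mo['m10']/mo['m00'],mo['m01']/mo['m00'])
        P=onplane('top',c.reshape(-1,2),zp)[:,:2].astype(np.float32)
        r=cv2.minAreaRect(P);print(tag,np.round(p,1),'ctr',onplane('top',[p],zp)[0,:2].round(4),'rect',np.round(r[0],4),np.round(np.array(r[1])*1000,0),round(r[2],1))
print('bright V pads', V[197,286],S[197,286])
show('pad',(V>150)&(S<50),.047,(264,145,362,206))
show('block',(V>150)&(S<50),.063,(264,210,362,262))
show('pocket',(V<80),.010,(140,205,242,250),100)
show('plate',(V<120)&(S<60),.025,(255,135,372,270),2000)
show('link',(V<110)&(S<110),.05,(398,195,470,272))
show('linkbright',(V>130)&(S<90),.05,(398,195,470,272),2)
show('knob yellow',(S>150)&(H>20)&(H<35)&(V>150),.10,(205,145,250,192))
show('knob black',(V<70),.128,(215,160,236,180))
m=X[145:195,205:250];print('knob cloud top z', m[...,2].round(3)[::4,::5])
E
```

```text
bright V pads 229 16
pad [340.  194.7] ctr [ 0.5768 -0.1131] rect [ 0.5773 -0.1131] [21. 22.] 43.8
pad [285.5 196.4] ctr [0.5726 0.0361] rect [0.5737 0.036 ] [35. 33.] 89.7
pad [334.5 159.3] ctr [ 0.6765 -0.1006] rect [ 0.6765 -0.1002] [23. 24.] 26.8
pad [287.9 160.6] ctr [0.6732 0.0286] rect [0.6729 0.0291] [34. 32.] 45.4
block [345.5 234.1] ctr [ 0.4669 -0.1231] rect [ 0.4666 -0.1224] [51. 53.] 44.0
block [315.6 236.9] ctr [ 0.46  -0.043] rect [ 0.4604 -0.0427] [110.  31.] 13.1
pocket [226.3 228.6] ctr [0.4888 0.201 ] rect [0.4889 0.201 ] [50. 58.] 86.1
pocket [162.3 224.1] ctr [0.5021 0.3814] rect [0.5022 0.3815] [61. 62.] 85.7
pocket [194.1 226.6] ctr [0.4947 0.2915] rect [0.4957 0.2916] [ 37. 118.] 86.0
plate [312.4 203.9] ctr [ 0.555  -0.0388] rect [ 0.5604 -0.0395] [328. 266.] 1.7
link [409.5 243.5] ctr [ 0.4415 -0.2984] rect [ 0.4652 -0.3022] [ 50. 164.] 88.8
link [448.9 224.6] ctr [ 0.4921 -0.4106] rect [ 0.4699 -0.4044] [ 58. 190.] 78.3
linkbright [447.3 262.4] ctr [ 0.3893 -0.4005] rect [ 0.3903 -0.4051] [17. 16.] 89.2
linkbright [409.7 210. ] ctr [ 0.5329 -0.3032] rect [ 
[... 948 characters left out ...]
00e-02  1.310e-01  1.280e-01  1.240e-01
   9.800e-02  9.800e-02  1.200e-02]
 [-0.000e+00  8.800e-02  9.000e-02  1.240e-01  1.230e-01  1.210e-01
   8.700e-02  8.900e-02  3.000e-03]
 [-2.000e-03  8.300e-02  8.100e-02  8.400e-02  1.160e-01  8.800e-02
   8.500e-02  8.700e-02  1.100e-02]
 [-3.000e-03  7.900e-02  8.300e-02  8.100e-02  7.900e-02  8.200e-02
   8.500e-02  8.400e-02  8.000e-03]
 [-0.000e+00  2.000e-03  8.000e-03  1.200e-02  9.000e-03  1.300e-02
   7.500e-02  7.500e-02  9.000e-03]
 [ 1.000e-03 -3.000e-03  7.000e-03  1.100e-02  6.000e-03  5.000e-03
   9.000e-03  7.000e-03  1.100e-02]
 [ 2.000e-03  4.000e-03  2.000e-03 -2.000e-03  1.268e+00  1.000e-03
   3.000e-03 -0.000e+00 -3.000e-03]]
```

>>> {"fn": "step_arm", "kwargs": {
  "targets": [
    [1.4,3.2,0,0,0,4.4,1],
    [1.4,3.2,0,0,0,4.4,1],
    [1.4,3.2,0,0,0,4.4,1],
    [1.4,3.2,0,0,0,4.4,1],
    [1.4,3.2,0,0,0,4.4,1]
  ],
  "force": 30
}}

```text
time: 0.52
position: [0.3172, -0.4394, 0.222]
tool_rot: [-2.907, -1.19, 0.001]
ft_force: [1.0, 0.4, -0.2]
grip_width: 1.002
grip_force: 0.0
```

>>> {"fn": "step_arm", "kwargs": {
  "targets": [
    [1.4,3.2,0,0,0,4.4,1],
    [1.4,3.2,0,0,0,4.4,1],
    [1.4,3.2,0,0,0,4.4,1],
    [1.4,3.2,0,0,0,4.4,1],
    [1.4,3.2,0,0,0,4.4,1]
  ]
}}

```text
time: 0.93
position: [0.3871, -0.2795, 0.2223]
tool_rot: [-2.626, -1.723, 0.001]
ft_force: [0.5, -0.1, 0.0]
grip_width: 0.999
grip_force: 0.0
```

>>> {"fn": "step_arm", "kwargs": {
  "targets": [
    [1.6,3.2,0,0,0,4.4,1],
    [1.6,3.2,0,0,0,4.4,1],
    [1.6,3.2,0,0,0,4.4,1],
    [1.4,3.2,0,0,0,4.4,1],
    [0,0,0,0,0,0,1]
  ]
}}

```text
time: 1.35
position: [0.4516, -0.1452, 0.2227]
tool_rot: [-2.32, -2.116, -0.005]
ft_force: [0.9, 0.7, 0.2]
grip_width: 1.004
grip_force: 0.0
```

```bash
cat >> h.py <<'E'
def ell(n,mask,zp,roi,tag,amin=40,p=None,r=None):
    m=np.zeros_like(mask);x0,y0,x1,y1=roi;m[y0:y1,x0:x1]=mask[y0:y1,x0:x1]
    for c in blobs(m,amin):
        P=onplane(n,c.reshape(-1,2),zp,p,r)[:,:2].astype(np.float32)
        q=cv2.minAreaRect(P);print(tag,np.round(c.reshape(-1,2).mean(0)),'rect',np.round(q[0],4),np.round(np.array(q[1])*1000,0),round(q[2],1))
E
python3 - <<'E'
from h import *
im,d,s=grab('wrist','w1');print(s['position'],yaw(s))
hsv=cv2.cvtColor(im,cv2.COLOR_RGB2HSV);S,V=hsv[...,1],hsv[...,2]
for zp in(.047,.063):ell('wrist',(V>140)&(S<60),zp,(0,0,560,420),zp,100,s['position'],s['tool_rot'])
E
```

```text
[ 0.45163088 -0.14519118  0.22274454] (np.float64(84.73625428225014), np.float64(0.18929015089858464))
0.047 [285. 300.] rect [ 0.4454 -0.2956] [ 20. 416.] 84.6
0.047 [483. 238.] rect [ 0.7005 -0.2285] [ 9. 25.] 79.2
0.047 [440. 235.] rect [ 0.6545 -0.2199] [43. 38.] 80.8
0.047 [291. 173.] rect [ 0.4684 -0.124 ] [56. 55.] 84.7
0.047 [383. 153.] rect [ 0.576  -0.1101] [24. 28.] 27.5
0.047 [462. 134.] rect [ 0.662  -0.0974] [23. 53.] 84.5
0.047 [280.  97.] rect [ 0.4613 -0.0407] [115.  32.] 13.0
0.047 [550.  82.] rect [ 0.7404 -0.0489] [35. 83.] 10.7
0.047 [483.   7.] rect [0.6714 0.0214] [17. 35.] 84.2
0.047 [382.   9.] rect [0.5718 0.0295] [21. 36.] 84.4
0.063 [285. 300.] rect [ 0.4461 -0.2846] [ 19. 396.] 84.6
0.063 [483. 238.] rect [ 0.6891 -0.2207] [ 8. 24.] 79.2
0.063 [440. 235.] rect [ 0.6453 -0.2125] [41. 36.] 80.8
0.063 [291. 173.] rect [ 0.468  -0.1212] [53. 53.] 84.7
0.063 [383. 153.] rect [ 0.5705 -0.1079] [22. 27.] 27.5
0.063 [462. 134.] rect [ 0.6524 -0.0958] [22. 50.] 84.5
0.063 [280.  97.] rect [ 0.4613 -0.0418] [109.  30.] 13.0
0.063 [550.  82.] rect [ 0.7271 -0.0496] [34. 79.] 10.7
0.063 [483.   7.] rect [0.6614 0.0174] [16. 33.] 84.2
0.063 [382.   9.] rect [0.5665 0.0251] [20. 34.] 84.4
```

View pics/w1.png

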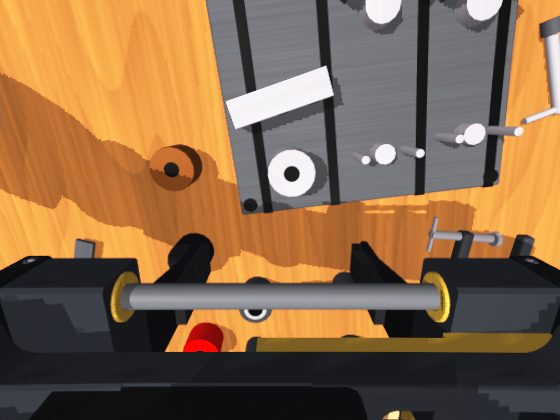

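>>> {"fn": "step_arm", "kwargs": {
  "targets": [
    [1.6,2.3,-3,0,0,0,1],
    [0,0,-3,0,0,0,1],
    [0,0,-3,0,0,0,1],
    [0,0,-3,0,0,0,1],
    [0,0,0,0,0,0,1]
  ]
}}

```text
time: 1.82
position: [0.4599, -0.1302, 0.0969]
tool_rot: [-2.331, -2.092, 0.008]
ft_force: [-1.3, 0.2, -0.3]
grip_width: 1.0
grip_force: 0.0
```

Run:
```python
from h import *
grab('wrist','w2');go(.4675,-.122,.039,85.5)
```

```text
from [ 46.18 -13.06   9.98] yaw 83.84 tilt 0.41 | shift [ 0.57  0.86 -6.08] turn 1.66
```

>>> {"fn": "step_arm", "kwargs": {
  "targets": [
    [0.3,0.8,-2,0,0,1.5,1],
    [0,0,-2,0,0,0,1],
    [0,0,-2,0,0,0,1],
    [0,0,0,0,0,0,1],
    [0,0,0,0,0,0,1]
  ]
}}

```text
time: 2.28
position: [0.4683, -0.123, 0.0437]
tool_rot: [2.309, 2.13, 0.0]
ft_force: [-1.1, 0.5, -0.2]
grip_width: 1.0
grip_force: 0.0
```

>>> {"fn": "step_arm", "kwargs": {
  "targets": [
    [0,0,0,0,0,0,0.5],
    [0,0,0,0,0,0,0.5],
    [0,0,0,0,0,0,0.5],
    [0,0,0,0,0,0,0.5],
    [0,0,0,0,0,0,0.5]
  ]
}}

```text
time: 2.7
position: [0.4684, -0.1225, 0.0432]
tool_rot: [2.307, 2.13, 0.001]
ft_force: [1.0, 0.8, -0.1]
grip_width: 0.703
grip_force: 0.0
```

>>> {"fn": "step_arm", "kwargs": {
  "targets": [
    [0,0.1,-0.4,0,0,0,0.5],
    [0,0,0,0,0,0,0.5],
    [0,0,0,0,0,0,0.5],
    [0,0,0,0,0,0,0.5],
    [0,0,0,0,0,0,0.5]
  ]
}}

```text
time: 3.12
position: [0.4678, -0.1214, 0.0386]
tool_rot: [2.308, 2.131, -0.001]
ft_force: [-1.2, 0.5, 2.9]
grip_width: 0.612
grip_force: 30.0
```

>>> {"fn": "step_arm", "kwargs": {
  "targets": [
    [0,0,2,0,0,0,0.5],
    [0,0,2,0,0,0,0.5],
    [0,0,2,0,0,0,0.5],
    [0,0,2,0,0,0,0.5],
    [0,0,0,0,0,0,0.5]
  ]
}}

```text
time: 3.53
position: [0.4702, -0.1215, 0.1212]
tool_rot: [2.304, 2.128, 0.004]
ft_force: [0.5, -0.5, -3.3]
grip_width: 0.615
grip_force: 30.0
```

>>> {"fn": "step_arm", "kwargs": {
  "targets": [
    [0.24,3.6,0,0,0,0,0.5],
    [0.24,3.6,0,0,0,0,0.5],
    [0.24,3.6,0,0,0,0,0.5],
    [0.24,3.6,0,0,0,0,0.5],
    [0.24,3.6,0,0,0,0,0.5]
  ]
}}

```text
time: 3.95
position: [0.4786, 0.0603, 0.1167]
tool_rot: [-2.308, -2.13, 0.002]
ft_force: [0.7, -0.8, -4.8]
grip_width: 0.615
grip_force: 30.0
```

>>> {"fn": "step_arm", "kwargs": {
  "targets": [
    [0.24,3.6,0,0,0,0,0.5],
    [0.24,3.6,0,0,0,0,0.5],
    [0.24,3.6,0,0,0,0,0.5],
    [0.24,3.6,0,0,0,0,0.5],
    [0.24,3.6,0,0,0,0,0.5]
  ]
}}

```text
time: 4.37
position: [0.4908, 0.2401, 0.1165]
tool_rot: [-2.307, -2.13, 0.003]
ft_force: [0.7, 0.2, -3.8]
grip_width: 0.613
grip_force: 30.0
```

>>> {"fn": "step_arm", "kwargs": {
  "targets": [
    [0.24,3.6,0,0,0,0,0.5],
    [0.24,3.6,0,0,0,0,0.5],
    [0.24,3.6,0,0,0,0,0.5],
    [0.24,3.4,0,0,0,0,0.5],
    [0,0,0,0,0,0,0.5]
  ]
}}

```text
time: 4.78
position: [0.4973, 0.3899, 0.1165]
tool_rot: [-2.292, -2.136, -0.003]
ft_force: [-1.4, 1.2, -2.8]
grip_width: 0.614
grip_force: 30.0
```

>>> {"fn": "step_arm", "kwargs": {
  "targets": [
    [0,0,0,0,0,0,0.5],
    [0,0,0,0,0,0,0.5],
    [0,0,-1.5,0,0,0,0.5],
    [0,0,-1.5,0,0,0,0.5],
    [0,0,0,0,0,0,0.5]
  ]
}}

```text
time: 5.2
position: [0.5002, 0.3767, 0.0837]
tool_rot: [2.31, 2.128, -0.012]
ft_force: [-0.9, -0.3, -4.9]
grip_width: 0.612
grip_force: 30.0
```

Run:
```python
from h import *
im,d,s=grab('wrist','w3');go(.502,.381,.024,85.8)
im=cv2.imread('pics/w3.png');cv2.imwrite('pics/w3c.png',im[:330])
hsv=cv2.cvtColor(im,cv2.COLOR_BGR2HSV);S,V=hsv[...,1],hsv[...,2]
ell('wrist',(V<70),.01,(0,0,560,260),'p',300,s['position'],s['tool_rot'])
```

```text
from [50.05 37.76  8.53] yaw 85.33 tilt 0.34 | shift [ 0.15  0.34 -6.13] turn 0.47
p [533. 219.] rect [0.7128 0.3535] [47. 78.] 11.1
p [280. 203.] rect [0.5018 0.3859] [52. 68.] 85.3
p [498. 200.] rect [0.6825 0.3764] [59. 35.] 72.9
p [ 53. 139.] rect [0.3299 0.4501] [  3. 155.] 14.2
```

View pics/w3c.png

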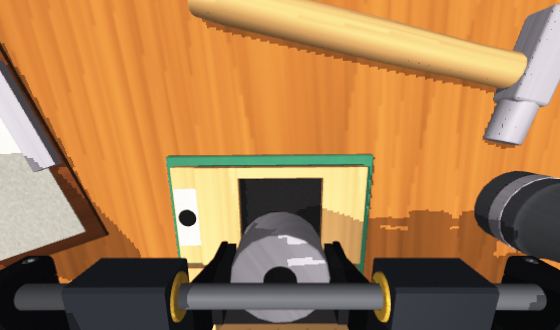

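>>> {"fn": "step_arm", "kwargs": {
  "targets": [
    [0.15,0.3,-1.5,0,0,0,0.5],
    [0,0,-1.5,0,0,0,0.5],
    [0,0,-1.5,0,0,0,0.5],
    [0,0,-0.8,0,0,0,0.5],
    [0,0,-0.4,0,0,0,0.5]
  ]
}}

```text
time: 5.67
position: [0.5018, 0.3826, 0.0289]
tool_rot: [-2.308, -2.131, 0.006]
ft_force: [-0.8, 0.4, -4.5]
grip_width: 0.617
grip_force: 30.0
```

>>> {"fn": "step_arm", "kwargs": {
  "targets": [
    [0,0,0,0,0,0,0.5],
    [0,0,-0.2,0,0,0,0.5],
    [0,0,0,0,0,0,0.5],
    [0,0,0,0,0,0,0.5],
    [0,0,0,0,0,0,0.5]
  ]
}}

```text
time: 6.08
position: [0.5035, 0.3841, 0.0303]
tool_rot: [2.308, 2.131, 0.002]
ft_force: [-0.0, 1.3, -3.9]
grip_width: 0.617
grip_force: 30.0
```

>>> {"fn": "step_arm", "kwargs": {
  "targets": [
    [-0.1,-0.3,-0.3,0,0,0,0.5],
    [0,0,-0.2,0,0,0,0.5],
    [0,0,0,0,0,0,0.5],
    [0,0,0,0,0,0,0.5],
    [0,0,0,0,0,0,0.5]
  ]
}}

```text
time: 6.5
position: [0.5021, 0.3807, 0.0246]
tool_rot: [2.308, 2.131, 0.0]
ft_force: [0.8, -0.2, -3.9]
grip_width: 0.617
grip_force: 30.0
```

>>> {"fn": "step_arm", "kwargs": {
  "targets": [
    [0,0,0,0,0,0,0.85],
    [0,0,0,0,0,0,0.85],
    [0,0,0,0,0,0,0.85],
    [0,0,1,0,0,0,0.85],
    [0,0,3,0,0,0,0.85]
  ]
}}

```text
time: 6.92
position: [0.5, 0.3786, 0.0617]
tool_rot: [-2.307, -2.131, 0.011]
ft_force: [0.4, -0.6, -0.1]
grip_width: 0.83
grip_force: 0.0
```

>>> {"fn": "step_arm", "kwargs": {
  "targets": [
    [0,0,3,0,0,0,0.85],
    [0,0,3,0,0,0,0.85],
    [0,0,3,0,0,0,0.85],
    [0,-3,1,0,0,-6,0.85],
    [-0.3,-3.6,0,0,0,-6,0.85]
  ]
}}

```text
time: 7.33
position: [0.4998, 0.3194, 0.1697]
tool_rot: [-2.516, -1.879, -0.014]
ft_force: [1.5, -0.8, 0.4]
grip_width: 0.852
grip_force: 0.0
```

>>> {"fn": "step_arm", "kwargs": {
  "targets": [
    [-0.4,-3.6,0,0,0,-6,0.85],
    [-0.4,-3.6,0,0,0,-6,0.85],
    [-0.4,-3.6,0,0,0,-6,0.85],
    [-0.4,-3.6,0,0,0,-6,0.85],
    [-0.4,-3.6,0,0,0,-6,0.85]
  ]
}}

```text
time: 7.75
position: [0.4789, 0.1336, 0.1659]
tool_rot: [2.92, 1.156, 0.003]
ft_force: [0.2, -0.4, 0.3]
grip_width: 0.849
grip_force: 0.0
```

>>> {"fn": "step_arm", "kwargs": {
  "targets": [
    [-0.4,-3.6,0,0,0,-6,0.85],
    [-0.4,-3.6,0,0,0,-6,0.85],
    [-0.4,-3.6,0,0,0,-6,0.85],
    [-0.4,-3.6,0,0,0,-6,0.85],
    [-0.2,-3.3,0,0,0,-6,0.85]
  ]
}}

```text
time: 8.17
position: [0.4608, -0.0441, 0.166]
tool_rot: [3.119, 0.359, 0.003]
ft_force: [0.9, -0.4, 0.2]
grip_width: 0.852
grip_force: 0.0
```

Run:
```python
from h import *
for i in range(4):ctrl.get_image('wrist')
im,d,s=grab('top','t2');go(.4608,-.0423,.039,13)
hsv=cv2.cvtColor(im,cv2.COLOR_RGB2HSV);S,V=hsv[...,1],hsv[...,2]
ell('top',(V>140)&(S<60),.061,(264,210,362,262),'bar',100)
ell('top',(V>140)&(S<60),.05,(140,200,182,250),'disc',50)
im,d,s=grab('wrist','w4');go(.4608,-.0423,.039,13)
hsv=cv2.cvtColor(im,cv2.COLOR_RGB2HSV);S,V=hsv[...,1],hsv[...,2]
ell('wrist',(V>140)&(S<60),.061,(0,0,560,420),'w',100,s['position'],s['tool_rot'])
cv2.imwrite('pics/t2c.png',np.vstack([cv2.resize(cv2.imread('pics/t2.png')[185:270,140:375],(560,203)),cv2.imread('pics/w4.png')[:380]]))
```

```text
from [46.15 -4.13 16.54] yaw 13.53 tilt 0.08 | shift [ -0.07  -0.1  -12.64] turn -0.53
disc [160. 222.] rect [0.5019 0.3777] [52. 50.] 1.8
from [46.15 -4.07 16.53] yaw 13.6 tilt 0.06 | shift [ -0.07  -0.16 -12.63] turn -0.6
w [551. 195.] rect [ 0.5335 -0.2837] [21. 16.] 29.3
w [ 49. 190.] rect [0.4295 0.1741] [44. 16.] 86.0
w [281. 205.] rect [ 0.4618 -0.0413] [109.  30.] 12.9
w [386. 103.] rect [ 0.5758 -0.1072] [21. 21.] 19.1
w [222.  66.] rect [0.5713 0.0347] [33. 33.] 60.6
w [529.  38.] rect [ 0.6479 -0.1972] [41. 37.] 17.5
```

View pics/t2c.png

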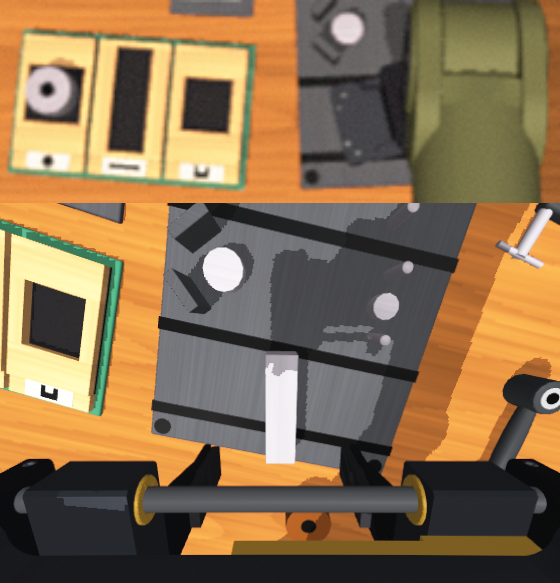

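>>> {"fn": "step_arm", "kwargs": {
  "targets": [
    [0,0,-3,0,0,-0.6,0.7],
    [0,0,-3,0,0,0,0.7],
    [0,0,-3,0,0,0,0.7],
    [0,0,-2.4,0,0,0,0.7],
    [0,0,-1.2,0,0,0,0.7]
  ]
}}

```text
time: 8.88
position: [0.4592, -0.04, 0.0359]
tool_rot: [-3.119, -0.358, 0.006]
ft_force: [-0.1, -0.8, 0.8]
grip_width: 0.705
grip_force: 0.0
```

>>> {"fn": "step_arm", "kwargs": {
  "targets": [
    [0,0,0,0,0,0,0.7],
    [0,0,0,0,0,0,0.7],
    [0,0,0,0,0,0,0.2],
    [0,0,0,0,0,0,0.2],
    [0,0,0,0,0,0,0.2]
  ]
}}

```text
time: 9.3
position: [0.4622, -0.0422, 0.0399]
tool_rot: [3.121, 0.352, 0.004]
ft_force: [1.0, -0.5, 0.4]
grip_width: 0.553
grip_force: 0.0
```

>>> {"fn": "step_arm", "kwargs": {
  "targets": [
    [0,0,0,0,0,0,0.2],
    [0,0,0,0,0,0,0.2],
    [0,0,0,0,0,0,0.2],
    [0,0,0,0,0,0,0.2],
    [0,0,0,0,0,0,0.2]
  ]
}}

```text
time: 9.72
position: [0.4613, -0.0424, 0.039]
tool_rot: [3.122, 0.351, 0.0]
ft_force: [-2.1, 0.1, 3.9]
grip_width: 0.342
grip_force: 30.0
```

>>> {"fn": "step_arm", "kwargs": {
  "targets": [
    [0,0,2,0,0,0,0.2],
    [0,0,3,0,0,0,0.2],
    [0,0,3,0,0,0,0.2],
    [0.34,3.33,0,0,0,-1.7,0.2],
    [0.34,3.33,0,0,0,-1.7,0.2]
  ]
}}

```text
time: 10.13
position: [0.469, 0.0229, 0.12]
tool_rot: [3.13, 0.247, 0.005]
ft_force: [1.4, 0.7, -4.5]
grip_width: 0.344
grip_force: 30.0
```

>>> {"fn": "step_arm", "kwargs": {
  "targets": [
    [0.34,3.33,0,0,0,-1.7,0.2],
    [0.34,3.33,0,0,0,-1.7,0.2],
    [0.34,3.33,0,0,0,-1.7,0.2],
    [0.34,3.33,0,0,0,-1.7,0.2],
    [0.34,3.33,0,0,0,-1.7,0.2]
  ]
}}

```text
time: 10.55
position: [0.4841, 0.1919, 0.1177]
tool_rot: [3.141, 0.023, -0.002]
ft_force: [1.3, -0.7, -3.2]
grip_width: 0.344
grip_force: 30.0
```

>>> {"fn": "step_arm", "kwargs": {
  "targets": [
    [0.34,3.33,0,0,0,-1.7,0.2],
    [0.34,3.33,0,0,0,-1.7,0.2],
    [0.34,3.33,0,0,0,-1.7,0.2],
    [0,0,-2,0,0,0,0.2],
    [0,0,-2,0,0,0,0.2]
  ]
}}

```text
time: 10.97
position: [0.4945, 0.2944, 0.0783]
tool_rot: [-3.137, 0.107, -0.001]
ft_force: [-0.9, -1.3, -4.0]
grip_width: 0.347
grip_force: 30.0
```

>>> {"fn": "step_arm", "kwargs": {
  "targets": [
    [0,0,0,0,0,0,0.2],
    [0,0,0,0,0,0,0.2],
    [0,0,0,0,0,0,0.2],
    [0,0,0,0,0,0,0.2],
    [0,0,0,0,0,0,0.2]
  ]
}}

```text
time: 11.38
position: [0.496, 0.2907, 0.0798]
tool_rot: [-3.139, 0.116, -0.003]
ft_force: [-0.4, 0.7, -4.6]
grip_width: 0.342
grip_force: 30.0
```

Run:
```python
from h import *
im,d,s=grab('wrist','w5');go(.4955,.291,.025,-4.2)
hsv=cv2.cvtColor(im,cv2.COLOR_RGB2HSV);S,V=hsv[...,1],hsv[...,2]
ell('wrist',(V<70),.01,(0,0,560,290),'p',300,s['position'],s['tool_rot'])
ell('wrist',(V>140)&(S<60),.08,(0,0,560,290),'bar',300,s['position'],s['tool_rot'])
cv2.imwrite('pics/w5c.png',im[:340,:,::-1])
```

```text
from [49.59 29.07  7.98] yaw -4.21 tilt 0.11 | shift [-0.04  0.03 -5.48] turn 0.01
p [277. 273.] rect [0.455  0.2946] [111.  44.] 85.8
p [155. 239.] rect [0.4875 0.4007] [20. 20.] 79.2
p [388. 222.] rect [0.4868 0.2002] [54. 59.] 85.9
p [134. 251.] rect [0.4896 0.4451] [201.  95.] 85.7
p [281. 159.] rect [0.5468 0.2868] [43. 17.] 84.2
p [494. 199.] rect [0.5085 0.1605] [232. 188.] 11.4
bar [155. 235.] rect [0.5197 0.365 ] [35. 44.] 0.3
bar [280. 229.] rect [0.5137 0.2901] [34. 67.] 85.9
bar [492.  50.] rect [0.6024 0.1785] [11. 42.] 6.1
bar [399.  35.] rect [0.6149 0.2264] [22. 23.] 0.0
bar [526.  14.] rect [0.616  0.1662] [10. 21.] 2.6
```

View pics/w5c.png

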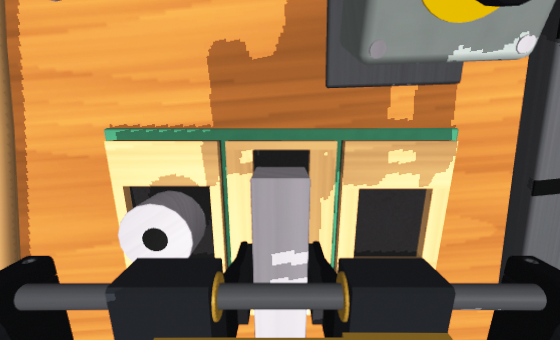

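>>> {"fn": "step_arm", "kwargs": {
  "targets": [
    [-0.1,0,-1.5,0,0,0,0.2],
    [0,0,-1.5,0,0,0,0.2],
    [0,0,-1.2,0,0,0,0.2],
    [0,0,-0.8,0,0,0,0.2],
    [0,0,-0.4,0,0,0,0.2]
  ]
}}

```text
time: 11.85
position: [0.4936, 0.2901, 0.0239]
tool_rot: [3.138, -0.115, -0.003]
ft_force: [-10.9, -8.1, 29.4]
grip_width: 0.344
grip_force: 30.0
```

>>> {"fn": "step_arm", "kwargs": {
  "targets": [
    [0,0,0,0,0,0,0.2],
    [0,0,0,0,0,0,0.2],
    [0,0,0,0,0,0,0.2],
    [0,0,0,0,0,0,0.2],
    [0,0,0,0,0,0,0.2]
  ]
}}

```text
time: 12.27
position: [0.4943, 0.2908, 0.0248]
tool_rot: [-3.139, 0.114, -0.001]
ft_force: [-0.2, 0.4, -3.4]
grip_width: 0.343
grip_force: 30.0
```

>>> {"fn": "step_arm", "kwargs": {
  "targets": [
    [0,0,0,0,0,0,0.55],
    [0,0,0,0,0,0,0.55],
    [0,0,0,0,0,0,0.55],
    [0,0,1,0,0,0,0.55],
    [0,0,3,0,0,0,0.55]
  ]
}}

```text
time: 12.68
position: [0.4914, 0.2889, 0.0619]
tool_rot: [3.136, -0.114, -0.011]
ft_force: [0.5, -0.4, 0.1]
grip_width: 0.537
grip_force: 0.0
```

>>> {"fn": "step_arm", "kwargs": {
  "targets": [
    [0,0,3.5,0,0,0,0.55],
    [0,0,3.5,0,0,0,0.55],
    [0,0,3.5,0,0,0,0.55],
    [0,-3,0,0,0,0,0.55],
    [0,-3.6,0,0,0,0,0.55]
  ]
}}

```text
time: 13.1
position: [0.4949, 0.2288, 0.1737]
tool_rot: [-3.135, 0.103, -0.01]
ft_force: [-0.1, -1.5, -0.6]
grip_width: 0.551
grip_force: 0.0
```

>>> {"fn": "step_arm", "kwargs": {
  "targets": [
    [-0.2,-3.6,0,0,0,0,0.55],
    [-0.2,-3.6,0,0,0,0,0.55],
    [-0.2,-3.6,0,0,0,0,0.55],
    [-0.2,-3.6,0,0,0,0,0.55],
    [-0.2,-3.6,0,0,0,0,0.55]
  ]
}}

```text
time: 13.52
position: [0.484, 0.0433, 0.1709]
tool_rot: [3.139, -0.113, 0.003]
ft_force: [0.4, -0.1, 0.0]
grip_width: 0.55
grip_force: 0.0
```

>>> {"fn": "step_arm", "kwargs": {
  "targets": [
    [-0.2,-3.6,0,0,0,0,0.55],
    [-0.2,-3.6,0,0,0,0,0.55],
    [-0.2,-3.6,0,0,0,0,0.55],
    [-0.2,-3.6,0,0,0,0,0.55],
    [-0.2,-3.6,0,0,0,0,0.55]
  ]
}}

```text
time: 13.93
position: [0.4741, -0.1368, 0.1709]
tool_rot: [3.139, -0.113, 0.003]
ft_force: [1.2, -0.2, -0.4]
grip_width: 0.551
grip_force: 0.0
```

>>> {"fn": "step_arm", "kwargs": {
  "targets": [
    [-0.2,-3.6,0,0,0,-2,0.55],
    [-0.2,-3.6,0,0,0,-2,0.55],
    [-0.2,-3.6,0,0,0,-2,0.55],
    [-0.2,-3.6,0,0,0,0,0.55],
    [-0.2,-3.6,0,0,0,0,0.55]
  ]
}}

```text
time: 14.35
position: [0.4641, -0.3168, 0.1709]
tool_rot: [3.129, -0.278, 0.002]
ft_force: [0.2, 0.0, -0.4]
grip_width: 0.55
grip_force: 0.0
```

>>> {"fn": "step_arm", "kwargs": {
  "targets": [
    [0,-3.6,0,0,0,0,0.55],
    [0,-3.6,0,0,0,0,0.55],
    [0,-2,0,0,0,0,0.55],
    [0,0,0,0,0,0,0.55],
    [0,0,0,0,0,0,0.55]
  ]
}}

```text
time: 14.77
position: [0.4638, -0.4082, 0.1701]
tool_rot: [-3.129, 0.282, -0.001]
ft_force: [-0.2, 0.7, -0.2]
grip_width: 0.549
grip_force: 0.0
```

Run:
```python
from h import *
for i in range(4):ctrl.get_image('wrist')
im,d,s=grab('wrist','w6');print(s['position'],yaw(s))
hsv=cv2.cvtColor(im,cv2.COLOR_RGB2HSV);S,V=hsv[...,1],hsv[...,2]
for zp in(.05,.044):ell('wrist',(V>120)&(S<60),zp,(0,0,560,420),zp,60,s['position'],s['tool_rot'])
im2,d,s=grab('top','t3')
hsv=cv2.cvtColor(im2,cv2.COLOR_RGB2HSV);S,V=hsv[...,1],hsv[...,2]
ell('top',(V>140)&(S<60),.048,(140,200,245,255),'tray',50)
cv2.imwrite('pics/w6c.png',np.vstack([cv2.resize(im2[185:270,140:375,::-1],(560,203)),im[:380,:,::-1]]))
```

```text
[ 0.46501671 -0.40535218  0.17012614] (np.float64(-10.005636732344675), np.float64(0.041089905077559295))
0.05 [ 75. 271.] rect [ 0.4273 -0.1729] [19. 43.] 0.9
0.05 [292. 266.] rect [ 0.3944 -0.4046] [23. 22.] 80.0
0.05 [ 42. 231.] rect [ 0.4826 -0.1438] [67. 99.] 2.0
0.05 [166. 153.] rect [ 0.5343 -0.3056] [21. 22.] 73.9
0.05 [287. 125.] rect [ 0.5399 -0.4239] [29. 29.] 80.0
0.05 [ 18. 142.] rect [ 0.5726 -0.1623] [87. 57.] 1.3
0.05 [73. 26.] rect [ 0.655 -0.26 ] [44. 28.] 80.4
0.044 [ 75. 271.] rect [ 0.4247 -0.1677] [20. 44.] 0.9
0.044 [292. 266.] rect [ 0.3912 -0.4043] [23. 22.] 80.0
0.044 [ 42. 231.] rect [ 0.4813 -0.1379] [ 69. 102.] 2.0
0.044 [166. 153.] rect [ 0.534  -0.3032] [21. 23.] 73.9
0.044 [287. 125.] rect [ 0.5397 -0.424 ] [30. 29.] 80.0
0.044 [ 18. 142.] rect [ 0.5732 -0.1568] [89. 58.] 1.3
0.044 [73. 26.] rect [ 0.6574 -0.2566] [45. 28.] 80.4
tray [159. 252.] rect [0.4244 0.377 ] [16. 47.] 0.1
tray [160. 222.] rect [0.5022 0.3782] [52. 50.] 1.8
tray [192. 225.] rect [0.4946 0.2891] [ 30. 112.] 85.7
```

View pics/w6c.png

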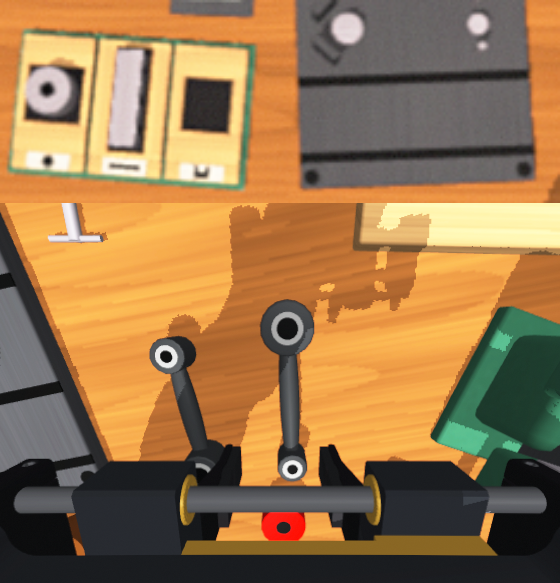

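>>> {"fn": "step_arm", "kwargs": {
  "targets": [
    [0,-0.8,-3,0,0,2.3,0.45],
    [0,0,-3,0,0,0,0.45],
    [0,0,-3,0,0,0,0.45],
    [0,0,-2,0,0,0,0.45],
    [0,0,-1,0,0,0,0.45]
  ],
  "force": 50
}}

```text
time: 15.48
position: [0.4626, -0.413, 0.0464]
tool_rot: [-3.131, 0.213, 0.006]
ft_force: [-0.4, 0.3, -0.3]
grip_width: 0.451
grip_force: 0.0
```

>>> {"fn": "step_arm", "kwargs": {
  "targets": [
    [0,0,-1,0,0,0,0.45],
    [0,0,-1,0,0,0,0.45],
    [0,0,0,0,0,0,0.45],
    [0,0,0,0,0,0,0.45],
    [0,0,0,0,0,0,0.45]
  ]
}}

```text
time: 15.9
position: [0.4649, -0.4159, 0.0309]
tool_rot: [3.133, -0.215, 0.003]
ft_force: [1.3, -0.5, 0.1]
grip_width: 0.449
grip_force: 0.0
```

>>> {"fn": "step_arm", "kwargs": {
  "targets": [
    [0,0.15,-1,0,0,0,0.45],
    [0,0,-1,0,0,0,0.45],
    [0,0,-0.4,0,0,0,0.45],
    [0,0,0,0,0,0,0.45],
    [0,0,0,0,0,0,0.45]
  ]
}}

```text
time: 16.32
position: [0.4637, -0.4135, 0.0049]
tool_rot: [-3.134, 0.215, 0.002]
ft_force: [-0.2, 0.4, 0.8]
grip_width: 0.452
grip_force: 0.0
```

>>> {"fn": "step_arm", "kwargs": {
  "targets": [
    [0,0,0,0,0,0,0.1],
    [0,0,0,0,0,0,0.1],
    [0,0,0,0,0,0,0.1],
    [0,0,0,0,0,0,0.1],
    [0,0,0,0,0,0,0.1]
  ]
}}

```text
time: 16.73
position: [0.4642, -0.4148, 0.006]
tool_rot: [3.132, -0.216, 0.001]
ft_force: [-0.4, -2.2, 0.4]
grip_width: 0.232
grip_force: 50.0
```

>>> {"fn": "step_arm", "kwargs": {
  "targets": [
    [0,0,0,0,0,0,0.1],
    [0,0,0.3,0,0,0,0.1],
    [0,0,0.3,0,0,0,0.1],
    [0,0,0,0,0,0,0.1],
    [0,0,0,0,0,0,0.1]
  ]
}}

```text
time: 17.15
position: [0.4631, -0.4125, 0.0103]
tool_rot: [-3.132, 0.215, 0.004]
ft_force: [-0.5, 0.8, -9.1]
grip_width: 0.23
grip_force: 50.0
```

Run:
```python
from h import *
s=ctrl.get_state();print(s['position'],s['ft_force'],s['torque'],s['grip_force'],s['grip_width'])
im,d,s=grab('wrist','w7');print(s['ft_force'],s['torque'],yaw(s))
cv2.imwrite('pics/w7c.png',im[:330,:,::-1])
```

```text
[ 0.46311728 -0.41245174  0.01033598] [-0.52841989  0.83548835 -9.13532184] [ 0.11368547  0.21152986 -0.02545205] 49.997375832972466 0.22989085667502368
[-0.52841989  0.83548835 -9.13532184] [ 0.11368547  0.21152986 -0.02545205] (np.float64(-7.842698330605979), np.float64(0.18275216617407436))
```

View pics/w7c.png

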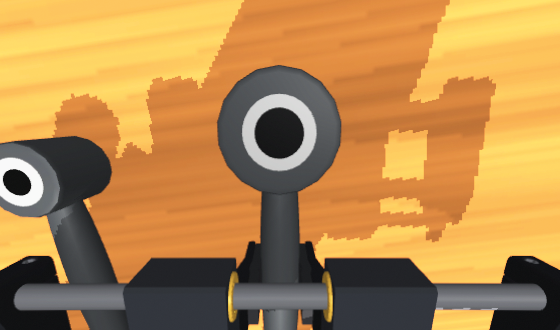

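>>> {"fn": "step_arm", "kwargs": {
  "targets": [
    [0,0,0,0,0,0,0.1],
    [0,0,0.4,0,0,0,0.1],
    [0,0,0,0,0,0,0.1],
    [0,0,0,0,0,0,0.1],
    [0,0,0,0,0,0,0.1]
  ]
}}

```text
time: 17.62
position: [0.4642, -0.4139, 0.0158]
tool_rot: [3.134, -0.215, 0.001]
ft_force: [-0.2, 0.2, -8.6]
grip_width: 0.232
grip_force: 50.0
```

```bash
cat >> h.py <<'E'
def lift(name,n=6,roi=(200,50,360,200)):
    F=[];T=[]
    for i in range(n):
        ctrl.get_image('top') if i else grab('wrist',name)
        s=ctrl.get_state();F.append(s['ft_force']);T.append(s['torque'])
    F=np.mean(F,0);T=np.mean(T,0);z=np.load(f'pics/{name}.npz');X=cloud('wrist',z['d'],z['p'],z['r'])
    hsv=cv2.cvtColor(z['im'],cv2.COLOR_RGB2HSV);m=(hsv[...,2]>120)&(hsv[...,1]<60)
    x0,y0,x1,y1=roi;k=np.zeros_like(m);k[y0:y1,x0:x1]=m[y0:y1,x0:x1]
    P=X[k];P=P[P[:,2]>.02];P=P[abs(P[:,2]-np.median(P[:,2]))<.008]
    A=np.c_[P[:,:2]-P[:,:2].mean(0),np.ones(len(P))];c=np.linalg.lstsq(A,P[:,2],rcond=None)[0]
    y0,_=yaw(s);u=np.array([np.cos(np.radians(y0)),np.sin(np.radians(y0))])
    print('TCP',s['position'].round(4),'yaw',y0.round(2),'F',F.round(2),'T',T.round(3),'ring',P.mean(0).round(4),len(P),'slope along tool x deg',np.degrees(np.arctan(c[:2]@u)).round(1), 'offset along tool x from torque mm',(1000*(T@np.array([-u[1],u[0],0]))/-F[2]).round(1))
E
python3 - <<'E'
from h import *
lift('w8')
E
```

```text
TCP [ 0.4641 -0.4138  0.0156] yaw -7.87 F [ 0.14  0.14 -8.23] T [ 0.001  0.124 -0.018] ring [ 0.5423 -0.4238  0.0517] 2457 slope along tool x deg -5.4 offset along tool x from torque mm 15.0
```

>>> {"fn": "step_arm", "kwargs": {
  "targets": [
    [0,0,-0.3,0,0,0,0.1],
    [0,0,-0.3,0,0,0,0.1],
    [0,0,-0.3,0,0,0,0.1],
    [0,0,-0.1,0,0,0,0.1],
    [0,0,0,0,0,0,0.1]
  ]
}}

```text
time: 18.33
position: [0.4637, -0.4141, 0.0063]
tool_rot: [3.134, -0.216, -0.001]
ft_force: [-4.8, 1.5, 1.1]
grip_width: 0.23
grip_force: 50.0
```

>>> {"fn": "step_arm", "kwargs": {
  "targets": [
    [0,0,0,0,0,0,0.42],
    [0,0,0,0,0,0,0.42],
    [0,0,0,0,0,0,0.42],
    [0.9,-0.12,0,0,0,0,0.42],
    [0.9,-0.12,0,0,0,0,0.42]
  ]
}}

```text
time: 18.75
position: [0.4834, -0.4167, 0.0062]
tool_rot: [3.133, -0.216, 0.003]
ft_force: [-0.2, -1.0, -0.1]
grip_width: 0.408
grip_force: 0.0
```

>>> {"fn": "step_arm", "kwargs": {
  "targets": [
    [0,0,0,0,0,0,0.42],
    [0,0,0,0,0,0,0.42],
    [0,0,0,0,0,0,0.1],
    [0,0,0,0,0,0,0.1],
    [0,0,0,0,0,0,0.1]
  ]
}}

```text
time: 19.17
position: [0.4817, -0.4162, 0.0054]
tool_rot: [3.134, -0.216, -0.001]
ft_force: [0.5, -0.2, -0.5]
grip_width: 0.277
grip_force: 0.0
```

>>> {"fn": "step_arm", "kwargs": {
  "targets": [
    [0,0,0,0,0,0,0.1],
    [0,0,0,0,0,0,0.1],
    [0,0,0.4,0,0,0,0.1],
    [0,0,0.4,0,0,0,0.1],
    [0,0,0,0,0,0,0.1]
  ]
}}

```text
time: 19.58
position: [0.4814, -0.4155, 0.013]
tool_rot: [-3.133, 0.215, 0.002]
ft_force: [0.3, 0.2, -8.5]
grip_width: 0.223
grip_force: 49.9
```

>>> {"fn": "step_arm", "kwargs": {
  "targets": [
    [0,0,0.4,0,0,0,0.1],
    [0,0,0,0,0,0,0.1],
    [0,0,0,0,0,0,0.1],
    [0,0,0,0,0,0,0.1],
    [0,0,0,0,0,0,0.1]
  ]
}}

```text
time: 20.0
position: [0.4819, -0.416, 0.0173]
tool_rot: [-3.134, 0.215, 0.001]
ft_force: [0.8, -0.1, -8.6]
grip_width: 0.227
grip_force: 49.9
```

Run:
```python
from h import *
lift('w9')
```

```text
TCP [ 0.4821 -0.4162  0.0175] yaw -7.87 F [ 0.14 -0.32 -8.71] T [ 0.05   0.036 -0.006] ring [ 0.5444 -0.4236  0.061 ] 1702 slope along tool x deg -0.3 offset along tool x from torque mm 4.9
```

Run:
```python
from h import *
z=np.load('pics/w4.npz');hsv=cv2.cvtColor(z['im'],cv2.COLOR_RGB2HSV);S,V=hsv[...,1],hsv[...,2]
ell('wrist',(V>140)&(S<60),.047,(150,0,420,160),'w4',60,z['p'],z['r'])
z=np.load('pics/t3.npz');hsv=cv2.cvtColor(z['im'],cv2.COLOR_RGB2HSV);S,V=hsv[...,1],hsv[...,2]
ell('top',(V>140)&(S<60),.047,(264,140,362,206),'t3',15)
```

```text
w4 [281. 156.] rect [ 0.5095 -0.0299] [ 7. 31.] 13.5
w4 [385. 137.] rect [ 0.5493 -0.1205] [ 8. 10.] 13.4
w4 [386. 103.] rect [ 0.5772 -0.1114] [23. 22.] 19.1
w4 [408.  64.] rect [ 0.6118 -0.1186] [8. 8.] 20.9
w4 [222.  66.] rect [0.5725 0.038 ] [35. 35.] 60.6
w4 [413.   3.] rect [ 0.6547 -0.1065] [6. 9.] 13.1
t3 [340. 195.] rect [ 0.5759 -0.1131] [22. 22.] 88.6
t3 [285. 196.] rect [0.5718 0.0363] [36. 36.] 18.5
t3 [334. 159.] rect [ 0.6765 -0.1002] [23. 24.] 26.8
t3 [288. 161.] rect [0.6742 0.0292] [36. 34.] 45.4
```

>>> {"fn": "step_arm", "kwargs": {
  "targets": [
    [0,0,1,0,0,0,0.1],
    [0,0,2,0,0,0,0.1],
    [0,0,2.5,0,0,0,0.1],
    [0,0,2.5,0,0,0,0.1],
    [0,0,2.5,0,0,0,0.1]
  ],
  "force": 58
}}

```text
time: 20.72
position: [0.4821, -0.416, 0.1244]
tool_rot: [3.134, -0.215, 0.0]
ft_force: [0.2, -0.3, -8.8]
grip_width: 0.224
grip_force: 57.9
```

>>> {"fn": "step_arm", "kwargs": {
  "targets": [
    [0,0,2,0,0,0,0.1],
    [0,0,1,0,0,0,0.1],
    [0.4,1,0,0,0,0,0.1],
    [0.5,2,0,0,0,3,0.1],
    [0.5,2,0,0,0,5,0.1]
  ]
}}

```text
time: 21.13
position: [0.4952, -0.3644, 0.1508]
tool_rot: [-3.139, -0.007, 0.004]
ft_force: [0.6, 0.5, -9.2]
grip_width: 0.224
grip_force: 57.9
```

>>> {"fn": "step_arm", "kwargs": {
  "targets": [
    [0.5,2,0,0,0,5,0.1],
    [0.5,2,0,0,0,5,0.1],
    [0.5,2,0,0,0,5,0.1],
    [0.5,2,0,0,0,5,0.1],
    [0.5,2,0,0,0,5,0.1]
  ]
}}

```text
time: 21.55
position: [0.5203, -0.2625, 0.1505]
tool_rot: [-3.061, -0.694, 0.004]
ft_force: [0.4, 0.5, -9.1]
grip_width: 0.222
grip_force: 57.9
```

>>> {"fn": "step_arm", "kwargs": {
  "targets": [
    [0.5,2,0,0,0,5,0.1],
    [0.5,2,0,0,0,5,0.1],
    [0.5,2,0,0,0,5,0.1],
    [0.5,2,0,0,0,5,0.1],
    [0.5,2,0,0,0,5,0.1]
  ]
}}

```text
time: 21.97
position: [0.5449, -0.1628, 0.1506]
tool_rot: [-2.838, -1.34, 0.003]
ft_force: [0.3, 0.7, -8.6]
grip_width: 0.22
grip_force: 57.9
```

>>> {"fn": "step_arm", "kwargs": {
  "targets": [
    [0.5,2,0,0,0,5,0.1],
    [0.5,2,0,0,0,5,0.1],
    [0.5,2,0,0,0,5,0.1],
    [0.5,2,0,0,0,5,0.1],
    [0.5,2,0,0,0,5,0.1]
  ]
}}

```text
time: 22.38
position: [0.5695, -0.0631, 0.1507]
tool_rot: [-2.481, -1.922, 0.003]
ft_force: [-1.0, -0.3, -9.4]
grip_width: 0.22
grip_force: 57.9
```

>>> {"fn": "step_arm", "kwargs": {
  "targets": [
    [0.3,2,0,0,0,5,0.1],
    [0,1.5,0,0,0,5,0.1],
    [0,0,0,0,0,1.5,0.1],
    [0,0,0,0,0,0,0.1],
    [0,0,0,0,0,0,0.1]
  ]
}}

```text
time: 22.8
position: [0.5728, -0.0304, 0.1512]
tool_rot: [-2.284, -2.155, 0.003]
ft_force: [-0.5, 0.1, -8.7]
grip_width: 0.22
grip_force: 57.9
```

Run:
```python
from h import *
for i in range(4):ctrl.get_image('top')
lift('w10',roi=(180,50,380,260));go(.5743,-.0209,.0535,91.8)
```

```text
TCP [ 0.5741 -0.0313  0.1526] yaw 86.61 F [-0.2  -0.02 -8.37] T [-0.045 -0.097  0.019] ring [0.5507 0.0291 0.0239] 13441 slope along tool x deg 0.0 offset along tool x from torque mm 4.7
from [57.41 -3.13 15.26] yaw 86.61 tilt 0.01 | shift [ 0.02  1.04 -9.91] turn 5.19
```

View pics/w10.png

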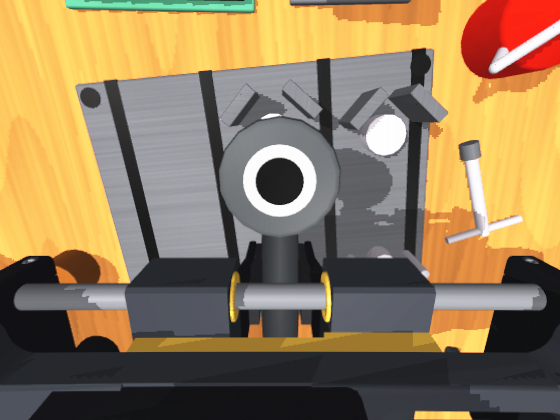

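```bash
cat >> h.py <<'E'
def bossrel(name,roi=(210,60,350,250),dz=.0445):
    z=np.load(f'pics/{name}.npz');hsv=cv2.cvtColor(z['im'],cv2.COLOR_RGB2HSV);m=(hsv[...,2]>150)&(hsv[...,1]<40)
    x0,y0,x1,y1=roi;k=np.zeros_like(m);k[y0:y1,x0:x1]=m[y0:y1,x0:x1]
    c=max(blobs(k,50),key=cv2.contourArea);e=cv2.fitEllipse(c)
    P=onplane('wrist',[e[0]],z['p'][2]+dz,z['p'],z['r'])[0]
    print(name,'px',np.round(e[0],1),np.round(e[1],1),'boss',P.round(4),'in tool mm',(R.from_rotvec(z['r']).inv().apply(P-z['p'])*1000).round(1))
E
python3 - <<'E'
from h import *
for n in('w8','w9','w10'):bossrel(n)
E
```

```text
w8 px [279.4 128.6] [71.3 73.6] boss [ 0.5422 -0.4254  0.0603] in tool mm [ 78.8   0.8 -44.5]
w9 px [279.3 180. ] [70.5 71.6] boss [ 0.5399 -0.4248  0.0618] in tool mm [ 58.6   0.7 -44.5]
w10 px [279.4 180.1] [72.1 73.4] boss [0.578  0.0265 0.1967] in tool mm [ 58.6   0.8 -44.5]
```

>>> {"fn": "step_arm", "kwargs": {
  "targets": [
    [0,0.5,-1,0,0,2.6,0.1],
    [0,0.5,-1.5,0,0,2.6,0.1],
    [0,0,-1.5,0,0,0,0.1],
    [0,0,0,0,0,0,0.1],
    [0,0,0,0,0,0,0.1]
  ]
}}

```text
time: 23.72
position: [0.5733, -0.0214, 0.1119]
tool_rot: [-2.185, -2.255, 0.002]
ft_force: [-0.6, -0.3, -7.9]
grip_width: 0.22
grip_force: 57.9
```

>>> {"fn": "step_arm", "kwargs": {
  "targets": [
    [0,0,-1,0,0,0,0.1],
    [0,0,-1,0,0,0,0.1],
    [0,0,-0.5,0,0,0,0.1],
    [0,0,0,0,0,0,0.1],
    [0,0,0,0,0,0,0.1]
  ]
}}

```text
time: 24.13
position: [0.5737, -0.0212, 0.0871]
tool_rot: [-2.185, -2.256, 0.001]
ft_force: [0.4, 0.9, -8.9]
grip_width: 0.225
grip_force: 57.9
```

Run:
```python
from h import *
for i in range(3):ctrl.get_image('top')
go(.574,-.0211,.0535,91.8)
```

```text
from [57.46 -2.11  8.81] yaw 91.83 tilt 0.07 | shift [-0.06  0.   -3.46] turn -0.03
```

Aligned; now a slow descent.

>>> {"fn": "step_arm", "kwargs": {
  "targets": [
    [0,0,-0.8,0,0,0,0.1],
    [0,0,-0.8,0,0,0,0.1],
    [0,0,-0.6,0,0,0,0.1],
    [0,0,-0.4,0,0,0,0.1],
    [0,0,-0.3,0,0,0,0.1]
  ]
}}

```text
time: 24.7
position: [0.5734, -0.0212, 0.0574]
tool_rot: [-2.185, -2.256, 0.001]
ft_force: [0.5, -0.1, -8.4]
grip_width: 0.218
grip_force: 57.9
```

>>> {"fn": "step_arm", "kwargs": {
  "targets": [
    [0,0,-0.2,0,0,0,0.1],
    [0,0,-0.1,0,0,0,0.1],
    [0,0,-0.1,0,0,0,0.1],
    [0,0,0,0,0,0,0.1],
    [0,0,0,0,0,0,0.1]
  ]
}}

```text
time: 25.12
position: [0.5743, -0.0211, 0.0548]
tool_rot: [2.185, 2.256, 0.0]
ft_force: [-0.8, 1.1, -8.9]
grip_width: 0.219
grip_force: 57.9
```

>>> {"fn": "step_arm", "kwargs": {
  "targets": [
    [0,0,-0.1,0,0,0,0.1],
    [0,0,0,0,0,0,0.1],
    [0,0,-0.1,0,0,0,0.1],
    [0,0,0,0,0,0,0.1],
    [0,0,0,0,0,0,0.1]
  ]
}}

```text
time: 25.53
position: [0.5741, -0.0212, 0.0526]
tool_rot: [2.185, 2.257, 0.0]
ft_force: [-0.7, 0.0, -7.9]
grip_width: 0.219
grip_force: 57.9
```

>>> {"fn": "step_arm", "kwargs": {
  "targets": [
    [0,0,-0.05,0,0,0,0.1],
    [0,0,0,0,0,0,0.1],
    [0,0,-0.05,0,0,0,0.1],
    [0,0,0,0,0,0,0.1],
    [0,0,0,0,0,0,0.1]
  ]
}}

```text
time: 25.95
position: [0.5743, -0.0212, 0.0525]
tool_rot: [2.185, 2.256, -0.0]
ft_force: [-4.2, -0.9, 3.2]
grip_width: 0.222
grip_force: 58.0
```

>>> {"fn": "step_arm", "kwargs": {
  "targets": [
    [0,0,0,0,0,0,0.42],
    [0,0,0,0,0,0,0.42],
    [0,0,0,0,0,0,0.42],
    [0,0,1,0,0,0,0.42],
    [0,0,2,0,0,0,0.42]
  ]
}}

```text
time: 26.37
position: [0.5728, -0.0211, 0.0804]
tool_rot: [-2.183, -2.255, 0.003]
ft_force: [0.3, -0.9, -0.1]
grip_width: 0.405
grip_force: 0.0
```

>>> {"fn": "step_arm", "kwargs": {
  "targets": [
    [0,0,3,0,0,0,0.42],
    [0,0,3,0,0,0,0.42],
    [0,0,3,0,0,0,0.42],
    [-0.75,-2,0,0,0,6.3,0.42],
    [-0.75,-2,0,0,0,6.3,0.42]
  ]
}}

```text
time: 26.78
position: [0.5616, -0.0597, 0.1754]
tool_rot: [1.91, 2.487, 0.006]
ft_force: [0.5, -0.6, -0.3]
grip_width: 0.419
grip_force: 0.0
```

>>> {"fn": "step_arm", "kwargs": {
  "targets": [
    [-0.75,-2,0,0,0,6.3,0.42],
    [-0.75,-2,0,0,0,6.3,0.42],
    [-0.75,-2,0,0,0,6.3,0.42],
    [-0.75,-2,0,0,0,6.3,0.42],
    [-0.75,-2,0,0,0,6.3,0.42]
  ]
}}

```text
time: 27.2
position: [0.5219, -0.1621, 0.1727]
tool_rot: [1.169, 2.913, 0.0]
ft_force: [-0.4, -0.4, -0.3]
grip_width: 0.419
grip_force: 0.0
```

>>> {"fn": "step_arm", "kwargs": {
  "targets": [
    [-0.75,-2,0,0,0,6.3,0.42],
    [-0.75,-2,0,0,0,6.3,0.42],
    [-0.75,-2,0,0,0,6.3,0.42],
    [-0.75,-2,0,0,0,6.3,0.42],
    [-0.75,-2,0,0,0,6.3,0.42]
  ]
}}

```text
time: 27.62
position: [0.4843, -0.2623, 0.1727]
tool_rot: [0.335, 3.122, -0.001]
ft_force: [-0.3, 0.7, 0.4]
grip_width: 0.417
grip_force: 0.0
```

>>> {"fn": "step_arm", "kwargs": {
  "targets": [
    [-0.75,-2,0,0,0,6.3,0.42],
    [-0.75,-2,0,0,0,6.3,0.42],
    [0,0,0,0,0,0,0.42],
    [0,0,0,0,0,0,0.42],
    [0,0,0,0,0,0,0.42]
  ]
}}

```text
time: 28.03
position: [0.4699, -0.3004, 0.1722]
tool_rot: [0.0, 3.14, 0.0]
ft_force: [0.8, -0.1, -0.3]
grip_width: 0.415
grip_force: 0.0
```

Run:
```python
from h import *
im2,d,s=grab('top','t4')
hsv=cv2.cvtColor(im2,cv2.COLOR_RGB2HSV);S,V=hsv[...,1],hsv[...,2]
ell('top',(V>120)&(S<60),.094,(264,140,362,206),'longplaced',10)
im,d,s=grab('wrist','w11');print(s['position'],yaw(s))
hsv=cv2.cvtColor(im,cv2.COLOR_RGB2HSV);S,V=hsv[...,1],hsv[...,2]
for zp in(.05,.044):ell('wrist',(V>120)&(S<70),zp,(0,0,560,420),zp,60,s['position'],s['tool_rot'])
cv2.imwrite('pics/w11c.png',np.vstack([cv2.resize(im2[140:225,235:470,::-1],(560,203)),im[:380,:,::-1]]))
```

```text
longplaced [342. 204.] rect [ 0.5445 -0.1114] [11.  8.] 89.8
longplaced [343. 191.] rect [ 0.5779 -0.1149] [22. 23.] 43.8
longplaced [286. 193.] rect [0.5738 0.0347] [30. 32.] 45.1
longplaced [336. 168.] rect [ 0.6402 -0.098 ] [11. 11.] 88.6
longplaced [334. 159.] rect [ 0.6635 -0.0946] [24. 25.] 89.9
longplaced [288. 161.] rect [0.6611 0.0294] [37. 33.] 43.9
longplaced [335. 146.] rect [ 0.698  -0.0969] [11. 11.] 89.9
[ 0.47001744 -0.29991215  0.17215236] (np.float64(-179.93926355115644), np.float64(0.0682850405167606))
0.05 [ 86. 334.] rect [ 0.6361 -0.5277] [33. 28.] 80.1
0.05 [321. 329.] rect [ 0.627  -0.2522] [26. 18.] 81.1
0.05 [478. 335.] rect [ 0.6342 -0.0718] [30. 43.] 88.3
0.05 [ 83. 319.] rect [ 0.6102 -0.5264] [32.  4.] 77.9
0.05 [495. 303.] rect [ 0.5968 -0.0472] [52. 84.] 0.3
0.05 [ 56. 298.] rect [ 0.5835 -0.5529] [89. 26.] 89.6
0.05 [276. 256.] rect [ 0.5313 -0.3027] [21. 20.] 90.0
0.05 [479. 255.] rect [ 0.539  -0.0891] [ 48. 185.] 1.8
0.05 [477. 200.] rect [ 0.4681 -0.0969] [ 68. 173.] 1.8
0.05 [474. 141.] rect [ 0.41   -0.1087] [ 25. 153.] 1.6
0.05 [274. 135.] rect [ 0.4042 -0.3042] [29. 29.] 0.0
0.044 [ 86. 334.] rect [ 0.6413 -0.5326] [34. 29.] 80.1
0.044 [321. 329.] rect [ 0.6321 -0.2512] [27. 18.] 81.1
0.044 [478. 335.] rect [ 0.6394 -0.067 ] [30. 44.] 88.3
0.044 [ 83. 319.] rect [ 0.6149 -0.5312] [33.  5.] 77.9
0.044 [495. 303.] rect [ 0.6012 -0.0419] [53. 85.] 0.3
0.044 [ 56. 298.] rect [ 0.5876 -0.5583] [91. 27.] 89.6
0.044 [276. 256.] rect [ 0.5343 -0.3028] [21. 21.] 90.0
0.044 [479. 255.] rect [ 0.5422 -0.0846] [ 49. 188.] 1.8
0.044 [477. 200.] rect [ 0.4697 -0.0926] [ 69. 177.] 1.8
0.044 [474. 141.] rect [ 0.4104 -0.1047] [ 26. 156.] 1.6
0.044 [274. 135.] rect [ 0.4045 -0.3043] [30. 30.] 0.0
```

View pics/w11c.png

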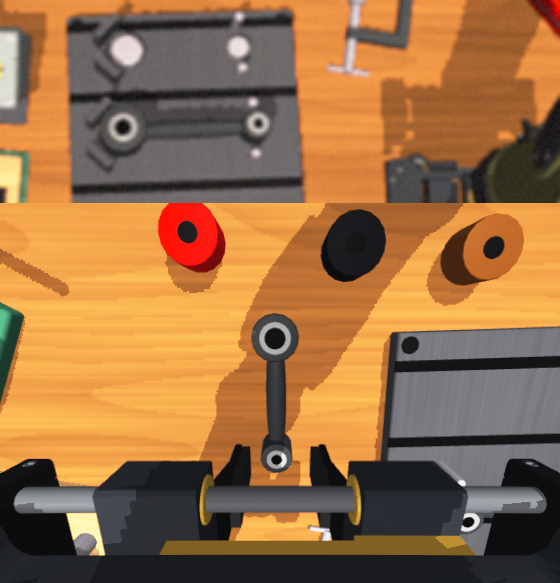

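>>> {"fn": "step_arm", "kwargs": {
  "targets": [
    [0,-0.35,-3,0,0,0.6,0.42],
    [0,0,-3,0,0,0,0.42],
    [0,0,-3,0,0,0,0.42],
    [0,0,-3,0,0,0,0.42],
    [0,0,-2,0,0,0,0.42]
  ],
  "force": 50
}}

```text
time: 28.55
position: [0.4685, -0.3026, 0.0291]
tool_rot: [0.02, -3.14, -0.003]
ft_force: [-1.0, 1.3, 0.2]
grip_width: 0.421
grip_force: 0.0
```

>>> {"fn": "step_arm", "kwargs": {
  "targets": [
    [0,0,-1.5,0,0,0,0.42],
    [0,0,-0.7,0,0,0,0.42],
    [0,0,0,0,0,0,0.42],
    [0,0,0,0,0,0,0.42],
    [0,0,0,0,0,0,0.42]
  ]
}}

```text
time: 28.97
position: [0.4703, -0.3049, 0.011]
tool_rot: [-0.018, 3.14, -0.002]
ft_force: [1.0, 0.0, 0.5]
grip_width: 0.42
grip_force: 0.0
```

>>> {"fn": "step_arm", "kwargs": {
  "targets": [
    [0,0.1,-0.4,0,0,0,0.42],
    [0,0,0,0,0,0,0.42],
    [0,0,0,0,0,0,0.1],
    [0,0,0,0,0,0,0.1],
    [0,0,0,0,0,0,0.1]
  ]
}}

```text
time: 29.38
position: [0.4692, -0.3038, 0.0058]
tool_rot: [-0.017, 3.141, -0.0]
ft_force: [-0.0, -0.2, -0.1]
grip_width: 0.275
grip_force: 0.0
```

>>> {"fn": "step_arm", "kwargs": {
  "targets": [
    [0,0,0,0,0,0,0.1],
    [0,0,0,0,0,0,0.1],
    [0,0,0.4,0,0,0,0.1],
    [0,0,0.4,0,0,0,0.1],
    [0,0,0,0,0,0,0.1]
  ]
}}

```text
time: 29.8
position: [0.4686, -0.3033, 0.0135]
tool_rot: [0.018, -3.141, -0.001]
ft_force: [0.1, -0.0, -7.2]
grip_width: 0.236
grip_force: 50.0
```

>>> {"fn": "step_arm", "kwargs": {
  "targets": [
    [0,0,0.4,0,0,0,0.1],
    [0,0,0,0,0,0,0.1],
    [0,0,0,0,0,0,0.1],
    [0,0,0,0,0,0,0.1],
    [0,0,0,0,0,0,0.1]
  ]
}}

```text
time: 30.22
position: [0.4689, -0.3035, 0.0174]
tool_rot: [0.017, -3.141, -0.001]
ft_force: [0.6, 0.2, -6.0]
grip_width: 0.231
grip_force: 50.0
```

Run:
```python
from h import *
lift('w12',8);bossrel('w12')
```

```text
TCP [ 0.4691 -0.3037  0.0176] yaw -179.36 F [ 0.11  0.22 -6.58] T [ 0.112 -0.056  0.003] ring [ 0.4036 -0.3036  0.0619] 2459 slope along tool x deg 0.8 offset along tool x from torque mm 8.8
w12 px [280.  159.5] [73.1 73.7] boss [ 0.4037 -0.3036  0.0619] in tool mm [ 65.2   0.7 -44.5]
```

>>> {"fn": "step_arm", "kwargs": {
  "targets": [
    [0,0,-0.4,0,0,0,0.1],
    [0,0,-0.4,0,0,0,0.1],
    [0,0,-0.3,0,0,0,0.1],
    [0,0,-0.1,0,0,0,0.1],
    [0,0,0,0,0,0,0.1]
  ]
}}

```text
time: 31.03
position: [0.4688, -0.3036, 0.0057]
tool_rot: [0.017, -3.141, -0.0]
ft_force: [-2.3, 0.9, -1.7]
grip_width: 0.232
grip_force: 50.0
```

>>> {"fn": "step_arm", "kwargs": {
  "targets": [
    [0,0,0,0,0,0,0.42],
    [0,0,0,0,0,0,0.42],
    [0,0,0,0,0,0,0.42],
    [-0.6,0,0,0,0,0,0.42],
    [0,0,0,0,0,0,0.42]
  ]
}}

```text
time: 31.45
position: [0.4625, -0.3041, 0.0058]
tool_rot: [0.017, -3.141, 0.001]
ft_force: [-0.5, 0.1, -0.0]
grip_width: 0.406
grip_force: 0.0
```

>>> {"fn": "step_arm", "kwargs": {
  "targets": [
    [0,0,0,0,0,0,0.42],
    [0,0,0,0,0,0,0.1],
    [0,0,0,0,0,0,0.1],
    [0,0,0,0,0,0,0.1],
    [0,0,0,0,0,0,0.1]
  ]
}}

```text
time: 31.87
position: [0.4632, -0.3036, 0.0056]
tool_rot: [-0.017, 3.141, 0.0]
ft_force: [0.6, 0.0, 0.1]
grip_width: 0.231
grip_force: 50.0
```

>>> {"fn": "step_arm", "kwargs": {
  "targets": [
    [0,0,0,0,0,0,0.1],
    [0,0,0.4,0,0,0,0.1],
    [0,0,0.4,0,0,0,0.1],
    [0,0,0.4,0,0,0,0.1],
    [0,0,0,0,0,0,0.1]
  ]
}}

```text
time: 32.28
position: [0.4631, -0.3037, 0.018]
tool_rot: [-0.017, 3.141, -0.0]
ft_force: [0.6, -0.2, -5.7]
grip_width: 0.239
grip_force: 50.0
```

Run:
```python
from h import *
for i in range(3):ctrl.get_image('top')
lift('w13',8);bossrel('w13')
```

```text
TCP [ 0.463  -0.3036  0.0175] yaw -179.36 F [ 0.05 -0.26 -6.45] T [ 0.096 -0.02  -0.001] ring [ 0.4006 -0.3037  0.0625] 1956 slope along tool x deg 1.1 offset along tool x from torque mm 3.3
w13 px [279.9 173.8] [71.4 72.4] boss [ 0.4033 -0.3036  0.0619] in tool mm [ 59.4   0.6 -44.5]
```

>>> {"fn": "step_arm", "kwargs": {
  "targets": [
    [0,0,1,0,0,0,0.1],
    [0,0,2,0,0,0,0.1],
    [0,0,2.5,0,0,0,0.1],
    [0,0,2.5,0,0,0,0.1],
    [0,0,2.5,0,0,0,0.1]
  ],
  "force": 58
}}

```text
time: 33.25
position: [0.4631, -0.3033, 0.1243]
tool_rot: [-0.018, 3.141, 0.0]
ft_force: [-0.1, -1.0, -5.6]
grip_width: 0.233
grip_force: 58.0
```

>>> {"fn": "step_arm", "kwargs": {
  "targets": [
    [0,0,2,0,0,0,0.1],
    [0,0,1,0,0,0,0.1],
    [0.5,0.7,0,0,0,-2,0.1],
    [1.1,1.4,0,0,0,-5,0.1],
    [1.1,1.4,0,0,0,-5,0.1]
  ]
}}

```text
time: 33.67
position: [0.4895, -0.269, 0.1526]
tool_rot: [-0.321, -3.125, 0.001]
ft_force: [1.4, -0.0, -7.5]
grip_width: 0.231
grip_force: 58.0
```

>>> {"fn": "step_arm", "kwargs": {
  "targets": [
    [1.1,1.4,0,0,0,-5,0.1],
    [1.1,1.4,0,0,0,-5,0.1],
    [1.1,1.4,0,0,0,-5,0.1],
    [1.1,1.4,0,0,0,-5,0.1],
    [1.1,1.4,0,0,0,-5,0.1]
  ]
}}

```text
time: 34.08
position: [0.545, -0.1977, 0.1521]
tool_rot: [-0.986, -2.982, -0.0]
ft_force: [-0.4, -0.6, -6.0]
grip_width: 0.228
grip_force: 58.0
```

>>> {"fn": "step_arm", "kwargs": {
  "targets": [
    [1.1,1.4,0,0,0,-5,0.1],
    [1.1,1.4,0,0,0,-5,0.1],
    [1.1,1.4,0,0,0,-5,0.1],
    [1.1,1.4,0,0,0,-5,0.1],
    [1.1,1.4,0,0,0,-5,0.1]
  ]
}}

```text
time: 34.5
position: [0.6001, -0.1277, 0.152]
tool_rot: [-1.608, -2.697, 0.0]
ft_force: [0.6, -0.0, -7.9]
grip_width: 0.226
grip_force: 58.0
```

>>> {"fn": "step_arm", "kwargs": {
  "targets": [
    [1.1,1.4,0,0,0,-5,0.1],
    [1.1,1.4,0,0,0,-5,0.1],
    [1.1,1.4,0,0,0,-5,0.1],
    [1.1,1.4,0,0,0,-5,0.1],
    [1.1,1.4,0,0,0,-5,0.1]
  ]
}}

```text
time: 34.92
position: [0.6551, -0.0578, 0.1518]
tool_rot: [-2.154, -2.285, 0.001]
ft_force: [0.1, 0.0, -5.8]
grip_width: 0.233
grip_force: 58.0
```

>>> {"fn": "step_arm", "kwargs": {
  "targets": [
    [1.1,1.4,0,0,0,-1.5,0.1],
    [0.8,1.4,0,0,0,0,0.1],
    [0,0.5,0,0,0,0,0.1],
    [0,0,0,0,0,0,0.1],
    [0,0,0,0,0,0,0.1]
  ]
}}

```text
time: 35.33
position: [0.6734, -0.026, 0.152]
tool_rot: [-2.179, -2.263, 0.002]
ft_force: [0.9, -0.8, -6.4]
grip_width: 0.23
grip_force: 58.0
```

Run:
```python
from h import *
for i in range(5):ctrl.get_image('top')
im,d,s=grab('wrist','w14');bossrel('w14');go(.6747,-.0287,.0535,91.8)
```

```text
w14 px [280.  174.1] [73.4 74.3] boss [0.6728 0.0337 0.1971] in tool mm [ 61.    1.1 -44.6]
from [67.39 -2.69 15.27] yaw 92.04 tilt 0.03 | shift [ 0.08 -0.18 -9.92] turn -0.24
```

>>> {"fn": "step_arm", "kwargs": {
  "targets": [
    [0.1,-0.2,-1,0,0,-0.2,0.1],
    [0,0,-2,0,0,0,0.1],
    [0,0,-2,0,0,0,0.1],
    [0,0,-1,0,0,0,0.1],
    [0,0,-0.5,0,0,0,0.1]
  ]
}}

```text
time: 36.05
position: [0.6733, -0.0282, 0.0846]
tool_rot: [-2.182, -2.256, 0.005]
ft_force: [0.5, -0.1, -5.6]
grip_width: 0.231
grip_force: 58.0
```

>>> {"fn": "step_arm", "kwargs": {
  "targets": [
    [0,0,0,0,0,0,0.1],
    [0,0,0,0,0,0,0.1],
    [0,0,0,0,0,0,0.1],
    [0,0,0,0,0,0,0.1],
    [0,0,0,0,0,0,0.1]
  ]
}}

```text
time: 36.47
position: [0.6758, -0.0276, 0.0888]
tool_rot: [2.183, 2.257, 0.002]
ft_force: [-0.4, 0.6, -5.5]
grip_width: 0.231
grip_force: 58.0
```

Run:
```python
from h import *
im,d,s=grab('wrist','w15');bossrel('w15');go(.6747,-.0287,.0535,91.8)
cv2.imwrite('pics/w15c.png',im[:330,:,::-1])
```

```text
w15 px [259.3  90.3] [ 74.8 118.1] boss [0.666  0.0646 0.1333] in tool mm [ 92.5  -6.6 -44.5]
from [67.56 -2.76  8.85] yaw 91.93 tilt 0.09 | shift [-0.09 -0.11 -3.5 ] turn -0.13
```

View pics/w15c.png

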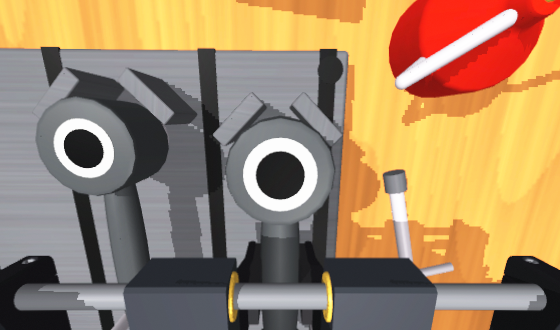

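>>> {"fn": "step_arm", "kwargs": {
  "targets": [
    [-0.1,-0.1,-0.8,0,0,0,0.1],
    [0,0,-0.8,0,0,0,0.1],
    [0,0,-0.6,0,0,0,0.1],
    [0,0,-0.5,0,0,0,0.1],
    [0,0,-0.3,0,0,0,0.1]
  ]
}}

```text
time: 36.93
position: [0.6732, -0.0287, 0.0559]
tool_rot: [-2.182, -2.258, 0.002]
ft_force: [-0.0, 0.3, -6.7]
grip_width: 0.234
grip_force: 58.0
```

>>> {"fn": "step_arm", "kwargs": {
  "targets": [
    [0,0,-0.2,0,0,0,0.1],
    [0,0,-0.1,0,0,0,0.1],
    [0,0,0,0,0,0,0.1],
    [0,0,0,0,0,0,0.1],
    [0,0,0,0,0,0,0.1]
  ]
}}

```text
time: 37.35
position: [0.6744, -0.0286, 0.055]
tool_rot: [2.183, 2.258, 0.001]
ft_force: [1.0, 0.5, -6.3]
grip_width: 0.236
grip_force: 58.0
```

>>> {"fn": "step_arm", "kwargs": {
  "targets": [
    [0,0,-0.1,0,0,0,0.1],
    [0,0,0,0,0,0,0.1],
    [0,0,0,0,0,0,0.1],
    [0,0,0,0,0,0,0.1],
    [0,0,0,0,0,0,0.1]
  ]
}}

```text
time: 37.77
position: [0.6742, -0.0286, 0.0537]
tool_rot: [2.183, 2.259, 0.0]
ft_force: [0.8, -0.0, -6.2]
grip_width: 0.23
grip_force: 58.0
```

>>> {"fn": "step_arm", "kwargs": {
  "targets": [
    [0,0,-0.1,0,0,0,0.1],
    [0,0,0,0,0,0,0.1],
    [0,0,0,0,0,0,0.1],
    [0,0,0,0,0,0,0.1],
    [0,0,0,0,0,0,0.1]
  ]
}}

```text
time: 38.18
position: [0.6742, -0.0285, 0.0528]
tool_rot: [2.183, 2.259, 0.001]
ft_force: [0.3, 0.7, -4.6]
grip_width: 0.234
grip_force: 58.1
```

>>> {"fn": "step_arm", "kwargs": {
  "targets": [
    [0,0,-0.05,0,0,0,0.1],
    [0,0,0,0,0,0,0.1],
    [0,0,0,0,0,0,0.1],
    [0,0,0,0,0,0,0.1],
    [0,0,0,0,0,0,0.1]
  ]
}}

```text
time: 38.6
position: [0.6743, -0.0284, 0.0527]
tool_rot: [2.183, 2.259, 0.001]
ft_force: [-2.1, 0.8, 1.0]
grip_width: 0.23
grip_force: 58.1
```

>>> {"fn": "step_arm", "kwargs": {
  "targets": [
    [0,0,0,0,0,0,0.42],
    [0,0,0,0,0,0,0.42],
    [0,0,0,0,0,0,0.42],
    [0,0,1,0,0,0,0.42],
    [0,0,2,0,0,0,0.42]
  ]
}}

```text
time: 39.02
position: [0.6724, -0.0292, 0.0802]
tool_rot: [-2.182, -2.256, 0.005]
ft_force: [0.2, 0.5, -0.2]
grip_width: 0.406
grip_force: 0.0
```

>>> {"fn": "step_arm", "kwargs": {
  "targets": [
    [0,0,3,0,0,0,0.42],
    [0,0,3,0,0,0,0.42],
    [0,0,3,0,0,0,0.42],
    [0,0,3,0,0,0,0.42],
    [-1,0,3,0,0,-6.5,0.42]
  ]
}}

```text
time: 39.43
position: [0.665, -0.0289, 0.2343]
tool_rot: [2.308, 2.129, 0.003]
ft_force: [-0.3, 0.2, 0.0]
grip_width: 0.424
grip_force: 0.0
```

>>> {"fn": "step_arm", "kwargs": {
  "targets": [
    [-1,1,1,0,0,-6.5,0.7],
    [-1,1,0,0,0,-6.5,0.7],
    [-1,2,0,0,0,-6.5,0.7],
    [-1,2,0,0,0,-6.5,0.7],
    [-1,2,0,0,0,-6.5,0.7]
  ]
}}

```text
time: 39.85
position: [0.6139, 0.0518, 0.2433]
tool_rot: [2.816, 1.391, 0.002]
ft_force: [-0.2, 0.1, -0.2]
grip_width: 0.67
grip_force: 0.0
```

>>> {"fn": "step_arm", "kwargs": {
  "targets": [
    [-1,2,0,0,0,-6.5,0.7],
    [0,2,0,0,0,-6.5,0.7],
    [0,2,0,0,0,-6.5,0.7],
    [0,2,0,0,0,-6.5,0.7],
    [0,2,0,0,0,-6.5,0.7]
  ]
}}

```text
time: 40.27
position: [0.6042, 0.1522, 0.2433]
tool_rot: [3.093, 0.548, 0.003]
ft_force: [0.5, -0.0, 0.4]
grip_width: 0.702
grip_force: 0.0
```

>>> {"fn": "step_arm", "kwargs": {
  "targets": [
    [0,2,0,0,0,-6.5,0.7],
    [0,2,0,0,0,-6.5,0.7],
    [0,0,0,0,0,-6.5,0.7],
    [0,0,0,0,0,0,0.7],
    [0,0,0,0,0,0,0.7]
  ]
}}

```text
time: 40.68
position: [0.6044, 0.191, 0.2428]
tool_rot: [3.141, 0.03, 0.002]
ft_force: [-0.4, -0.4, -0.2]
grip_width: 0.701
grip_force: 0.0
```

Run:
```python
from h import *
for i in range(3):ctrl.get_image('wrist')
im2,d2,s=grab('top','t5');im,d,s=grab('wrist','w16');print(s['position'],yaw(s))
hsv=cv2.cvtColor(im2,cv2.COLOR_RGB2HSV);S,V=hsv[...,1],hsv[...,2]
ell('top',(V>120)&(S<60),.094,(264,140,362,206),'top',10)
X=cloud('wrist',d,s['position'],s['tool_rot'])
np.save('pics/X16.npy',X)
cv2.imwrite('pics/w16c.png',np.vstack([cv2.resize(im2[140:225,140:375,::-1],(560,203)),im[:380,:,::-1]]))
```

```text
[0.60443558 0.19014351 0.24231505] (np.float64(0.9250926004846274), np.float64(0.03196318830615436))
top [343. 191.] rect [ 0.5779 -0.1149] [19. 19.] 44.5
top [286. 193.] rect [0.5732 0.0353] [32. 32.] 89.7
top [336. 155.] rect [ 0.6772 -0.099 ] [22. 19.] 89.9
top [287. 156.] rect [0.6735 0.0306] [29. 33.] 89.7
```

View pics/w16c.png

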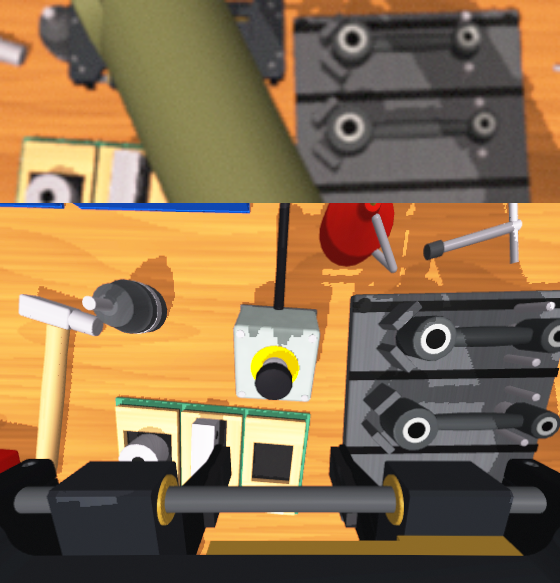

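Run:
```python
from h import *
z=np.load('pics/w16.npz');X=np.load('pics/X16.npy');hsv=cv2.cvtColor(z['im'],cv2.COLOR_RGB2HSV);S,V=hsv[...,1].astype(int),hsv[...,2].astype(int)
roi=np.zeros(V.shape,bool);roi[115:198,232:320]=1
f=roi&(V>120)&(S<60)&(X[...,2]>.065)
P=X[f]
for i in range(4):
    A=np.c_[P[:,:2],np.ones(len(P))];c=np.linalg.lstsq(A,P[:,2],rcond=None)[0];r=P[:,2]-A@c;P=P[abs(r)<2.5*max(r.std(),.001)]
n=np.array([-c[0],-c[1],1]);n/=np.linalg.norm(n);print('face n',n.round(3),'tilt',np.degrees(np.arccos(n[2])).round(1),'dir',np.degrees(np.arctan2(n[1],n[0])).round(1),'rms',r.std(),len(P))
q=cv2.minAreaRect(P[:,:2].astype(np.float32));print(q)
Pm=P.mean(0)
h=(X-Pm)@n
k=roi&(V<90)&(h>.012)&(h<.05);Q=X[k];print('head pts',len(Q),'h pct',np.percentile(h[k],[5,25,50,75,95]).round(4))
t=k&(h>.028);Q=X[t]
# project top points onto top plane: contour centre
e=np.cross([0,1,0],n);e/=np.linalg.norm(e);g=np.cross(n,e)
uv=np.c_[(Q-Pm)@e,(Q-Pm)@g].astype(np.float32);(cx,cy),rad=cv2.minEnclosingCircle(uv);md=np.median(uv,0)
print('circle',cx,cy,rad,'mean',uv.mean(0),'n',len(uv))
for u in((cx,cy),uv.mean(0)):
    print('head centre',(Pm+u[0]*e+u[1]*g+.028*n).round(4))
# independent: black blob ellipse ray onto top plane h=.036
m=(roi&(V<70)).astype(np.uint8);c=max(blobs(m,80),key=cv2.contourArea);T,u=rays('wrist',c.reshape(-1,2),z['p'],z['r']);D=u@T[:3,:3].T;o=T[:3,3]
for hh in(.036,.028):
    W=o+D*((( Pm+hh*n-o)@n)/(D@n))[:,None];uv=np.c_[(W-Pm)@e,(W-Pm)@g].astype(np.float32);(cx,cy),rad=cv2.minEnclosingCircle(uv);print(hh,'blob circle',rad,(Pm+cx*e+cy*g+.028*n).round(4),cv2.minAreaRect(uv)[1])
# yellow collar
y=roi&(S>150)&(V>150)&(hsv[...,0]>22)&(hsv[...,0]<35)&(h<.01);print('yellow',X[y].mean(0).round(4),y.sum())
```

```text
face n [-0.303  0.011  0.953] tilt 17.7 dir 177.9 rms 0.0029043917202427752 3979
((0.6429824829101562, 0.19705462455749512), (0.08708278834819794, 0.08385708928108215), 87.37065124511719)
head pts 1081 h pct [0.029  0.0348 0.0356 0.0362 0.0369]
circle -0.013049433007836342 0.0012409844202920794 0.01892058178782463 mean [-0.01056125  0.00055322] n 1039
head centre [0.6315 0.1984 0.1185]
head centre [0.6339 0.1977 0.1193]
0.036 blob circle 0.020106129348278046 [0.6343 0.1972 0.1194] (0.039568156003952026, 0.03503606095910072)
0.028 blob circle 0.020756203681230545 [0.6301 0.1976 0.1181] (0.040852200239896774, 0.036173027008771896)
yellow [0.6497 0.1966 0.0974] 749
```

>>> {"fn": "step_arm", "kwargs": {
  "targets": [
    [0.5,0.2,-1,-0.3,-5,-1,0.7],
    [0.5,0.2,-1,-0.2,-5,-1,0.7],
    [0.5,0.2,-2,-0.2,-5,-1,0.7],
    [0,0.2,-2,-0.2,-5,-0.4,0.7],
    [0,0,-1.5,0,0,0,0.7]
  ],
  "force": 55
}}

```text
time: 41.35
position: [0.6136, 0.1994, 0.163]
tool_rot: [3.074, -0.061, 0.537]
ft_force: [-0.8, -0.0, -1.3]
grip_width: 0.698
grip_force: 0.0
```

>>> {"fn": "step_arm", "kwargs": {
  "targets": [
    [0,0,0,0,0,0,0.7],
    [0,0,0,0,0,0,0.7],
    [0,0,0,0,0,0,0.7],
    [0,0,0,0,0,0,0.7],
    [0,0,0,0,0,0,0.7]
  ]
}}

```text
time: 41.77
position: [0.6207, 0.1994, 0.1689]
tool_rot: [3.077, -0.069, 0.546]
ft_force: [-0.3, -0.2, -0.2]
grip_width: 0.701
grip_force: 0.0
```

Run:
```python
from h import *
im,d,s=grab('wrist','w17');M=R.from_rotvec(s['tool_rot']).as_matrix()
print(s['position'].round(4),'z',M[:,2].round(3),'y',M[:,1].round(3))
print('to target',((np.array([.6399,.1972,.1016])-s['position'])*100).round(2))
w=np.array([.3417,-.0149,-.9397]);print('rot err deg',np.degrees(np.cross(M[:,2],w)).round(2))
# head check
X=cloud('wrist',d,s['position'],s['tool_rot']);n=-w;hc=np.array([.6335,.1975,.1192])
hsv=cv2.cvtColor(im,cv2.COLOR_RGB2HSV);h=(X-hc)@n;rr=np.linalg.norm((X-hc)-h[...,None]*n,axis=2)
k=(hsv[...,2]<90)&(abs(h-.008)<.006)&(rr<.035);Q=X[k];e=np.cross([0,1,0],n);g=np.cross(n,e)
uv=np.c_[(Q-hc)@e,(Q-hc)@g].astype(np.float32);print(len(uv),'off (e,g) mm',cv2.minEnclosingCircle(uv),uv.mean(0),'h top',np.median(h[k]))
```

```text
[0.6207 0.1994 0.1689] z [ 0.344 -0.024 -0.939] y [-0.047 -0.999  0.008]
to target [ 1.92 -0.22 -6.73]
rot err deg [0.47 0.12 0.17]
1704 off (e,g) mm ((-0.0023164181038737297, 0.0003116004809271544), 0.018844621255993843) [-0.00070456  0.00038026] h top 0.007807511642449499
```

>>> {"fn": "step_arm", "kwargs": {
  "targets": [
    [-0.6,-0.2,0,0.4,0,0,0.7],
    [0,0,0,0,0,0,0.7],
    [0.55,0,-1.5,0,0,0,0.7],
    [0.55,0,-1.5,0,0,0,0.7],
    [0.55,0,-1.5,0,0,0,0.7]
  ]
}}

```text
time: 42.23
position: [0.63, 0.1972, 0.1223]
tool_rot: [3.083, -0.07, 0.545]
ft_force: [-0.7, -0.2, 0.5]
grip_width: 0.704
grip_force: 0.0
```

>>> {"fn": "step_arm", "kwargs": {
  "targets": [
    [0.5,0,-1.4,0,0,0,0.7],
    [0.25,0,-0.7,0,0,0,0.7],
    [0,0,0,0,0,0,0.7],
    [0,0,0,0,0,0,0.7],
    [0,0,0,0,0,0,0.7]
  ]
}}

```text
time: 42.65
position: [0.6375, 0.1978, 0.102]
tool_rot: [3.083, -0.069, 0.545]
ft_force: [-0.2, 0.1, 0.8]
grip_width: 0.704
grip_force: 0.0
```

Run:
```python
from h import *
s=ctrl.get_state();M=R.from_rotvec(s['tool_rot']).as_matrix();n=np.array([-.3417,.0149,.9397])
print(s['position'].round(4),M[:,2].round(3),s['ft_force'].round(1));d=np.array([.6335,.1975,.1192])-.0015*np.array([.94,0,.34])-s['position'];print('head in tool',(M.T@d*1000).round(1))
```

```text
[0.6375 0.1978 0.102 ] [ 0.342 -0.017 -0.939] [-0.2  0.1  0.8]
head in tool [  0.7   0.6 -17.5]
```

>>> {"fn": "step_arm", "kwargs": {
  "targets": [
    [0,0,0,0,0,0,0.2],
    [0,0,0,0,0,0,0.2],
    [0,0,0,0,0,0,0.2],
    [0,0,0,0,0,0,0.2],
    [0,0,0,0,0,0,0.2]
  ]
}}

```text
time: 43.07
position: [0.6372, 0.1966, 0.1015]
tool_rot: [3.082, -0.07, 0.543]
ft_force: [-1.9, -0.7, 2.2]
grip_width: 0.418
grip_force: 55.0
```

>>> {"fn": "step_arm", "kwargs": {
  "targets": [
    [0,0,0,0,0,0,0.2],
    [-0.1,0,0.28,0,0,0,0.2],
    [-0.1,0,0.28,0,0,0,0.2],
    [0,0,0,0,0,0,0.2],
    [0,0,0,0,0,0,0.2]
  ]
}}

```text
time: 43.48
position: [0.6355, 0.1967, 0.1059]
tool_rot: [3.083, -0.07, 0.544]
ft_force: [7.0, 1.2, -7.7]
grip_width: 0.416
grip_force: 55.0
```

>>> {"fn": "step_arm", "kwargs": {
  "targets": [
    [-0.1,0,0.28,0,0,0,0.2],
    [-0.07,0,0.19,0,0,0,0.2],
    [0,0,0,0,0,0,0.2],
    [0,0,0,0,0,0,0.2],
    [0,0,0,0,0,0,0.2]
  ]
}}

```text
time: 43.9
position: [0.6339, 0.1968, 0.1101]
tool_rot: [3.083, -0.07, 0.543]
ft_force: [8.3, 0.3, -9.5]
grip_width: 0.421
grip_force: 55.0
```

>>> {"fn": "step_arm", "kwargs": {
  "targets": [
    [-0.07,0,0.19,0,0,0,0.2],
    [0,0,0,0,0,0,0.2],
    [-0.04,0,0.1,0,0,0,0.2],
    [0,0,0,0,0,0,0.2],
    [0,0,0,0,0,0,0.2]
  ]
}}

```text
time: 44.32
position: [0.633, 0.1968, 0.1128]
tool_rot: [3.084, -0.07, 0.544]
ft_force: [9.7, 1.1, -12.4]
grip_width: 0.419
grip_force: 55.0
```

>>> {"fn": "step_arm", "kwargs": {
  "targets": [
    [-0.04,0,0.1,0,0,0,0.2],
    [0,0,0,0,0,0,0.2],
    [0,0,0,0,0,0,0.2],
    [0,0,0,0,0,0,0.2],
    [0,0,0,0,0,0,0.2]
  ]
}}

```text
time: 44.73
position: [0.6328, 0.1968, 0.1129]
tool_rot: [3.084, -0.07, 0.544]
ft_force: [14.0, 1.6, -17.8]
grip_width: 0.423
grip_force: 55.0
```

>>> {"fn": "step_arm", "kwargs": {
  "targets": [
    [0.1,0,-0.28,0,0,0,0.2],
    [0.1,0,-0.28,0,0,0,0.2],
    [0.1,0,-0.28,0,0,0,0.2],
    [0.1,0,-0.28,0,0,0,0.2],
    [0.1,0,-0.25,0,0,0,0.2]
  ]
}}

```text
time: 45.15
position: [0.6373, 0.1967, 0.1013]
tool_rot: [3.083, -0.07, 0.543]
ft_force: [-12.0, -4.9, 18.6]
grip_width: 0.417
grip_force: 55.0
```

>>> {"fn": "step_arm", "kwargs": {
  "targets": [
    [0,0,0,0,0,0,0.2],
    [0,0,0,0,0,0,0.7],
    [0,0,0,0,0,0,0.7],
    [0,0,0,0,0,0,0.7],
    [0,0,0,0,0,0,0.7]
  ]
}}

```text
time: 45.57
position: [0.6366, 0.1981, 0.1017]
tool_rot: [3.084, -0.069, 0.543]
ft_force: [0.0, 0.2, 0.5]
grip_width: 0.633
grip_force: 0.0
```

>>> {"fn": "step_arm", "kwargs": {
  "targets": [
    [-0.34,0,0.94,0,0,0,0.7],
    [-0.7,0,1.9,0,0,0,0.7],
    [-1,0,2.8,0,0,0,0.7],
    [-1,0,2.8,0,0,0,0.7],
    [-1,0,2.8,0,0,0,0.7]
  ]
}}

```text
time: 45.98
position: [0.5954, 0.1978, 0.2157]
tool_rot: [3.084, -0.068, 0.543]
ft_force: [0.9, -0.2, 0.8]
grip_width: 0.7
grip_force: 0.0
```

>>> {"fn": "step_arm", "kwargs": {
  "targets": [
    [-3,-1.5,1,0,5,0,0.7],
    [-3,-1.5,1,0,5,0,0.7],
    [-3,-1.5,0,0,5,0,0.7],
    [-3,-1.5,0,0,5,0,0.7],
    [0,0,0,0,0,0,0.7]
  ]
}}

```text
time: 46.4
position: [0.4748, 0.1345, 0.2352]
tool_rot: [3.122, -0.071, -0.006]
ft_force: [0.9, -0.2, -0.8]
grip_width: 0.697
grip_force: 0.0
```

Run:
```python
from h import *
for i in range(6):ctrl.get_image('wrist')
im2,d2,s=grab('top','t6');im3,d3,_=grab('scene','s6');print(s['time'],s['position'],s['grip_width'])
hsv=cv2.cvtColor(im2,cv2.COLOR_RGB2HSV);S,V=hsv[...,1],hsv[...,2]
ell('top',(V>120)&(S<60),.094,(264,140,362,206),'links',10)
ell('top',(V>140)&(S<60),.048,(140,200,245,255),'tray',50)
cv2.imwrite('pics/t6c.png',np.vstack([cv2.resize(im2[140:270,140:375,::-1],(560,310)),cv2.resize(im3[150:300,180:460,::-1],(560,290))]))
```

```text
46.7 [0.47653176 0.13828791 0.23408822] 0.6971657950131427
links [286. 193.] rect [0.5732 0.0353] [26. 27.] 89.7
links [343. 191.] rect [ 0.578  -0.1149] [21. 22.] 88.5
links [336. 168.] rect [ 0.6415 -0.0993] [11. 13.] 26.7
links [336. 155.] rect [ 0.6759 -0.0989] [21. 22.] 88.6
links [287. 156.] rect [0.6748 0.0307] [27. 27.] 45.5
links [335. 146.] rect [ 0.6994 -0.0969] [11.  8.] 89.9
tray [160. 252.] rect [0.4244 0.3758] [16. 49.] 0.1
tray [160. 222.] rect [0.5021 0.3782] [53. 50.] 1.8
tray [188. 228.] rect [0.491  0.2982] [90. 27.] 1.4
```

View pics/t6c.png

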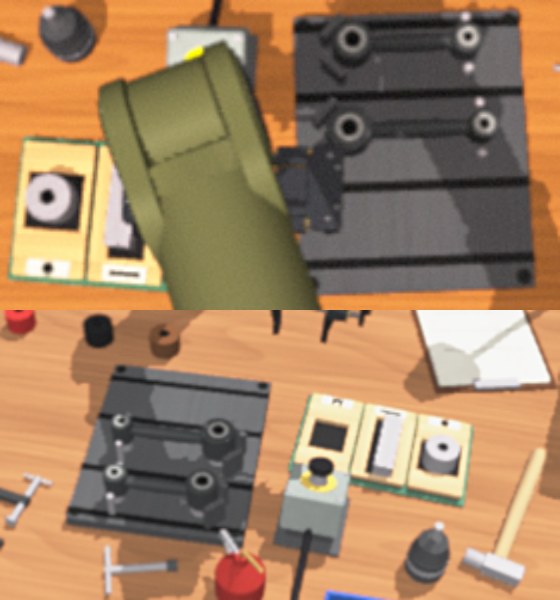

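```bash
python3 -c "
from bench import ctrl
print(ctrl.close_job())"
```

```text
the job is handed in; nothing more can be done
None
```

I handed the job in at 46.7 s (result not reported): bar and disc in their labelled pockets (no V-block on the pallet), both links level on their rests, and the start knob pulled fully out (12 mm, to its stop) and released.

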